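# Assemble a two-tile plaque in the corner jig

## Robot

A 7-joint arm with a two-finger parallel gripper is mounted at the origin on the work surface. World frame = base frame: x ahead of the robot, y to its left, z up, the work surface at z = 0. Lengths are in m, angles in rad, forces in N, time in s.
With the tool pointing down it reaches from about 0.4 to 0.85 m from the base axis. Payload 4.5 kg.
Tool frame: the origin (TCP) lies midway between the tips of the shut fingers; the grasp point (between the pads) lies 19 mm behind it; y points along the fingers, z is the direction in which the jaws open and shut, and the axes are right-handed (so a half turn about y gives the same grasp; the last joint's range is limited). The gripper opens to 88 mm and grips with 3 to 60 N. Pads are 18 mm wide; open, the fingers measure 123 mm over their backs; the gripper's body (75 mm by 187 mm) begins 45 mm behind the grasp point.
Start: joints at [-1.118, 0.689, -0.195, 1.565, 0.157, 0.902, -0.215], TCP at [0.254, 0.571, 0.239] pointing down, gripper open.
Joint ranges: [-3.01, 3.01], [-0.46, 2.08], [-1.47, 1.51], [0.13, 2.56], [-1, 4.14], [0.04, 2.09], [-2.66, 2.66]. Speed limits (rad/s): [2.57, 2.57, 3.14, 3.14, 3.14, 3.14, 3.14].

## Interface

Orientations are given as a unit quaternion [x, y, z, w].
In Python, from plant import r, snapshot, get_calibration, job, boxes_of gives the robot as it stands. The module is installed in compiled form; this text tells all that it offers.
- The arm moves only by the shell command python3 -m handwheel 'ROWS' [OPENING] [FORCE]. ROWS is JSON, a list that holds one entry, the list of rows, each a list of 6 numbers: the shift along the tool's x, y, z as a fraction of full scale, then the turn, a rotation vector about the tool's x, y, z as a fraction of full scale. In form: [[[x, y, z, wx, wy, wz], ...]]. A call has 1 to 12 rows; each row is the pose to reach, as a shift and turn from the pose commanded when the call began, along the tool's axes at that moment, turning the shorter way round; what a row does not reach only later rows make up. Full scale, the value 1, is 100 cm for a shift and 180 degrees for a turn. A row lasts 1/12 s, in which the tool goes at most 41.7 mm and 7.16 degrees, less where a joint would pass 70% of its speed; a pose out of reach is approached as far as the arm can. A call with a number of a shift or a turn outside -1 to 1 is refused whole. A call with a gripper value outside its range is refused whole. OPENING is the opening, from -1 (shut) to 1 (fully open), set as the call begins (- or left out, the last holds). The fingers move at their own pace and stop on an object; FORCE is the grip in N (left out, the last holds). Time passes only in rows, so rows that repeat a pose let the fingers close. It gives the time, the measured TCP pose, the force and the opening at its end, in the units of the state.
- r.get_state(): the state, without advancing time (a new reading comes with each control period).
- snapshot(name): name is "scene" or "top" or "wrist"; returns the picture (420x560x3 uint8, red, green, blue); there is no depth.
- get_calibration(name): a dict with "fx", "fy", "cx", "cy" (pixels), "k1" (the pictures are not rectified: a ray, as slopes to the right and down, at radius r is drawn at 1 + k1 r^2 times it, then the intrinsics apply), "T" (4x4, takes a point from camera to world coordinates). Camera axes: x right, y down, z forward; pixel columns grow to the right and rows downward; lengths in m; the calibration is good to about 2 mm. A picture is of the moment at which its call begins: read the wrist's pose just before it. get_calibration takes no time and is no camera call; for the wrist camera it gives the pose at the moment of the call.
- job.finish_job(): hands the job in, once; it reports no verdict.
Trained networks look in the newest picture that a camera, given by its name, has taken for a name from the list of things; names that differ only in an ending like _2 or _b are one class to them, and where a whole thing is asked for, a point or a joint stands for the part that bears it (a point fixed in the world has none). Each returns a list of dicts, best first, with "confidence" (0 to 1); they miss things now and then, are a little off and sometimes report something else, mostly with a low value. They report only what shows in the picture. A call takes as long as a camera call. They do not tell look-alikes from the thing itself.
- boxes_of(thing, camera): "bbox" ([left, top, right, bottom] in pixels, round what is visible of it).
The state is a dict: "clock": time; "q": joint angles; "qd": joint speeds; "joint_torque": joint torques, N m; "tool_pos": TCP position; "eef_rot": TCP orientation; "contact_force": force on the tool from outside, world axes, zero at the start; "moment": the same for the moment, N m; "opening": opening from 0.0 (shut) to 1.0 (fully open).
Only numpy, scipy, OpenCV 4.12 (cv2) and the standard library are available. Lean on these libraries where they do the work, as an engineer would, in place of code of your own. Each camera call takes 0.05 s, during which the arm holds its last target. There are 200 camera calls.

## Task

Make up the two-tile plaque in the jig: take the terracotta tile from the sloping rack, lay it in the jig with its pads still upward and its long side along the far fence, and push it fully home into the corner of the two fences; only then lay the white tile alongside it in the same way and push it tight against the terracotta tile and the side fence. Then pick up the backing board by its batten and lower it, without dropping it, over the two pins until it rests flush on both tiles, and let go. Leave the other things on the table where they are.

Things in the scene. Friction and masses are not known exactly. Their poses are not given: they have to be found in the camera images.
- tile_red: terracotta (orange-red) tile 50 x 100 x 14 mm (its x, y, z), about 140 g, lying on the rack's slope, back up with 4 flush grey pads; blue glazed face below. Origin: centre of the lower face, on the slope. y along its 100 mm length (level), x up the slope, z square out of the slope. Grip it across the 50 mm, by its edges up and down the slope. Either place on the rack.
- tile_white: white tile 50 x 100 x 14 mm (its x, y, z), about 140 g, lying on the rack's slope, back up with 4 flush grey pads; blue glazed face below. Origin: centre of the lower face, on the slope. y along its 100 mm length (level), x up the slope, z square out of the slope. Grip it across the 50 mm, by its edges up and down the slope. Either place on the rack.
- rack: fixed wooden rack, board sloping at 35 degrees, 270 mm wide (y), 150 mm up the slope, 30 to 116 mm high. Origin: on the table under its middle; x level, to the high side, away from the robot. Two places near y = +65, -65 mm; a tile's lower edge leans on two 8 mm pegs 70 mm apart, 11 mm proud: between them a finger fits. The slope is bare for 34 mm below the tile, 66 mm above.
- jig: fixed jig: plywood base 170 (x) x 190 (y) x 12 mm; aluminium fences 10 mm high, 20 mm wide meet in an inner corner at the far right seen from the robot. Far fence: inner face x = +65 mm, y -70 to +90. Side fence: inner face y = -50 mm, x -60 to +65. Steel pins at (15, +80), (15, -80). Origin: centre of the underside; x away from the robot, y left.
- jig_corner (a point): inner corner of the two fences on the base's top surface (12 mm above the table); axes as the jig's. Tiles lie in the quarter with x below 0 and y above 0: the home of the terracotta tile's origin is (-25, 50, 0) mm, of the white one's (-75, 50, 0) mm, long sides along y.
- jig_seat (a point): point on the base's top surface midway between the two pins, over which the board's centre belongs; it is also the middle of the 100 x 100 mm area of the two tiles.
- pin_left (a point): tip of the left pin (the jig's +y), 54 mm above the table. Each pin is 8 mm thick and stands 42 mm above the base's top; the last 12 mm taper to 3 mm.
- pin_right (a point): tip of the right pin (the jig's -y), likewise.
- board: loose plywood board 100 (x) x 190 (y) x 9 mm, about 160 g, flat on the table; on top a dark wooden batten 24 (x) x 90 (y) x 24 mm, centred, its top 33 mm above the underside: grip it across the 24 mm. Two 11 mm through holes at (0, +80), (0, -80) mm. Origin: centre of the underside. Seated, the underside is 14 mm above the jig base's top. Either way round will do.
- batten (a point): middle of the batten, 21 mm above the board's underside.
- hole_left (a point): centre of the hole at the board's +y end, at its underside.
- hole_right (a point): centre of the hole at the board's -y end, at its underside.
- loop_tool: clay loop tool lying on the table: 16 mm wooden handle with a wire loop, 185 mm long. Bystander.
- brush: glaze brush lying on the table. Bystander.
- test_bowl: small terracotta bowl, 90 mm across, 45 mm high. Bystander.
- glaze_jar: closed white jar with blue cap, 64 mm across, 85 mm high. Bystander.
- kiln_prop: pale square kiln prop with a hole down the middle, 38 x 38 x 75 mm, standing. Bystander.
- green_tile: green tile, 50 x 100 x 12 mm, lying flat on the table: belongs to another job. Bystander.
- guide_slat: thin wooden clay-rolling slat, 30 x 200 x 6 mm, lying on the table. Bystander.
Not all that is in view belongs to the job. Leave any black or yellow look-alike of the tile_red alone.

How it is judged:
On the way, in this order (a step that is already met when the one before it is completed fails the run):
1. the terracotta tile lies flat, pads up, home in the corner of the two fences (within 2 mm of each) (x of tile_red in the frame of jig_corner between -0.027 and -0.023 m and y of tile_red in the frame of jig_corner between 0.048 and 0.052 m and z of tile_red in the frame of jig_corner between -0.002 and 0.002 m and angle between the y axis of tile_red and the y axis of jig, either way round below 0.035 rad and angle between tile_red's own z axis and vertical below 0.035 rad), for 0.2 s.
2. the white tile lies flat, pads up, packed against the terracotta tile (within 3 mm of its place) and the side fence (2 mm), the terracotta tile still home (x of tile_red in the frame of jig_corner between -0.028 and -0.022 m and y of tile_red in the frame of jig_corner between 0.047 and 0.053 m and z of tile_red in the frame of jig_corner between -0.002 and 0.002 m and angle between the y axis of each of tile_red, tile_white and the y axis of jig, either way round below 0.035 rad and angle between each of tile_red, tile_white's own z axis and vertical below 0.035 rad and x of tile_white in the frame of jig_corner between -0.078 and -0.072 m and y of tile_white in the frame of jig_corner between 0.048 and 0.052 m and z of tile_white in the frame of jig_corner between -0.002 and 0.002 m), for 0.2 s.
3. the board, still held in the gripper, is threaded on both pins and down to within 6 mm of the tiles (horizontal distance between board and jig_seat below 0.004 m and angle between the y axis of board and the y axis of jig, either way round below 0.05 rad and z of board in the frame of jig_seat between 0.011 and 0.02 m and contact force between the fingers and board above 0.5 N), for 0.05 s.
At the end, for the whole second after the job is handed in: Both tiles flat, pads up, square to the fences within 2 degrees, each within 3 mm of its home in the corner (white: 4 mm toward the far fence); the board on both pins, batten up, flush on the tiles within 2 mm and 0.03 rad; all at rest (x of tile_red in the frame of jig_corner between -0.028 and -0.022 m and y of tile_red in the frame of jig_corner between 0.047 and 0.053 m and z of tile_red in the frame of jig_corner between -0.002 and 0.002 m and angle between the y axis of each of tile_red, tile_white and the y axis of jig, either way round below 0.035 rad and angle between each of tile_red, tile_white's own z axis and vertical below 0.035 rad and x of tile_white in the frame of jig_corner between -0.079 and -0.071 m and y of tile_white in the frame of jig_corner between 0.047 and 0.053 m and z of tile_white in the frame of jig_corner between -0.002 and 0.002 m and horizontal distance between board and jig_seat below 0.004 m and angle between the y axis of board and the y axis of jig, either way round below 0.05 rad and z of board in the frame of jig_seat between 0.012 and 0.016 m and angle between board's own z axis and vertical below 0.03 rad and linear speed of each of board, tile_red, tile_white below 0.01 m/s); the robot touches nothing.
It fails at once if another thing on the table is moved by more than 30 mm (distance of any of loop_tool, brush, test_bowl, glaze_jar, kiln_prop, green_tile, guide_slat from where it was at the start of the episode above 0.03 m).
It also fails if it takes over 72 s, if anything falls off the work surface, if the arm or the gripper's body presses on something with over 40 N, if the wrist force passes 120 N, or if a joint passes its speed limit or range.

## Working session

There is one attempt and no reset: what is moved stays moved. The work goes in short steps, Python scripts to look and compute and a shell command to move; the robot and the scene stay as the last step left them, time stands still between calls to the robot, and variables do not carry over. Pictures are saved under pics/ and viewed, about 8 in all and at most 12, crops included, and the job is handed in when it is done.

```bash
mkdir -p pics; ls
python3 - <<'E'
from plant import r, snapshot, get_calibration, boxes_of
import cv2,numpy as np
s=r.get_state();print({k:np.round(v,3).tolist() for k,v in s.items()})
for c in ("scene","top"):
    im=snapshot(c);cv2.imwrite(f"pics/{c}0.png",im[:,:,::-1])
    k=get_calibration(c);print(c,{a:np.round(b,4).tolist() for a,b in k.items()})
    for n in ("tile_red","tile_white","rack","jig","board","batten","green_tile","test_bowl","glaze_jar","kiln_prop"):
        print(n,[(np.round(b["bbox"]).tolist(),round(b["confidence"],2)) for b in boxes_of(n,c)[:3]])
print(r.get_state()["clock"])
E
```

```text
pics
{'clock': 0.0, 'q': [-1.118, 0.69, -0.195, 1.566, 0.157, 0.902, -0.215], 'qd': [-0.001, -0.0, -0.0, 0.0, 0.001, 0.001, -0.001], 'joint_torque': [0.001, -52.756, -1.267, -15.342, -0.053, 0.007, 0.0], 'tool_pos': [0.254, 0.57, 0.238], 'eef_rot': [0.692, -0.147, 0.147, -0.691], 'contact_force': [-0.135, 0.018, 0.217], 'moment': [-0.024, 0.016, -0.008], 'opening': 1.001}
scene {'fx': 441.9136, 'fy': 441.9136, 'cx': 278.917, 'cy': 204.3803, 'k1': -0.1325, 'T': [[-0.7282, 0.3657, -0.5796, 1.3078], [0.6853, 0.3771, -0.623, 0.8847], [-0.0093, -0.8509, -0.5253, 0.798], [0.0, 0.0, 0.0, 1.0]]}
tile_red [([387.0, 238.0, 425.0, 261.0], 0.94), ([301.0, 255.0, 340.0, 264.0], 0.79), ([359.0, 214.0, 388.0, 236.0], 0.62)]
tile_white [([355.0, 256.0, 396.0, 270.0], 0.72)]
rack [([293.0, 257.0, 408.0, 304.0], 0.9), ([194.0, 171.0, 234.0, 199.0], 0.54)]
jig [([228.0, 203.0, 306.0, 253.0], 0.73), ([311.0, 207.0, 357.0, 244.0], 0.18)]
board [([197.0, 171.0, 235.0, 202.0], 0.58), ([299.0, 254.0, 343.0, 264.0], 0.49)]
batten [([197.0, 168.0, 236.0, 200.0], 0.81)]
green_tile [([249.0, 173.0, 276.0, 185.0
[... 491 characters left out ...]
_red [([87.0, 221.0, 124.0, 252.0], 0.95), ([192.0, 178.0, 225.0, 209.0], 0.81), ([159.0, 275.0, 196.0, 296.0], 0.66)]
tile_white [([151.0, 203.0, 189.0, 239.0], 0.77)]
rack [([272.0, 185.0, 334.0, 244.0], 0.6), ([132.0, 159.0, 240.0, 251.0], 0.55)]
jig []
board [([378.0, 199.0, 442.0, 265.0], 0.61)]
batten [([378.0, 199.0, 444.0, 262.0], 0.69)]
green_tile [([368.0, 257.0, 389.0, 294.0], 0.57), ([332.0, 241.0, 340.0, 288.0], 0.25)]
test_bowl [([368.0, 142.0, 393.0, 169.0], 0.95), ([303.0, 133.0, 321.0, 156.0], 0.39)]
glaze_jar [([243.0, 134.0, 267.0, 162.0], 0.91), ([378.0, 198.0, 442.0, 264.0], 0.45), ([271.0, 187.0, 330.0, 244.0], 0.21)]
kiln_prop [([302.0, 132.0, 322.0, 155.0], 0.66)]
1.1
```

Run:
```python
import cv2
im=cv2.imread("pics/top0.png")[120:310,70:460];cv2.imwrite("pics/top0c.png",cv2.resize(im,(780,380),interpolation=cv2.INTER_CUBIC))
```

```text
(no output)
```

View pics/top0c.png

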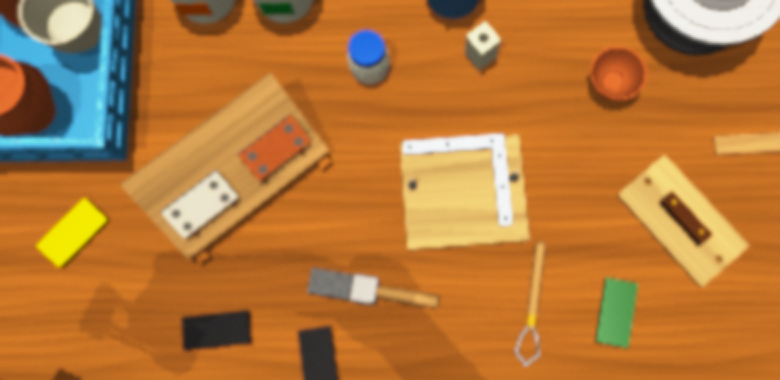

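Top view: the rack is at left, with white at crop (200,204) and red at (275,147). The jig is in the middle (pins at (412,184) and (514,177)) and the board is at right (684,220). The other tiles in view are yellow, black and green look-alikes. Next I'll measure poses from this picture.

```bash
cat > h.py <<'E'
import numpy as np, cv2
from scipy.spatial.transform import Rotation as R
from plant import r, snapshot, get_calibration, boxes_of
def ray(k,uv):
    uv=np.atleast_2d(uv).astype(float); d=(uv-[k['cx'],k['cy']])/[k['fx'],k['fy']]; s=d.copy()
    for _ in range(8): s=d/(1+k['k1']*(s**2).sum(1,keepdims=True))
    T=np.array(k['T']); return T[:3,3],np.c_[s,np.ones(len(s))]@T[:3,:3].T
def p2w(k,uv,z):
    o,d=ray(k,uv); return o+d*((z-o[2])/d[:,2:])
def w2p(k,P):
    T=np.array(k['T']); c=(np.atleast_2d(P)-T[:3,3])@T[:3,:3]; s=c[:,:2]/c[:,2:]
    s=s*(1+k['k1']*(s**2).sum(1,keepdims=True)); return s*[k['fx'],k['fy']]+[k['cx'],k['cy']]
def toolR(ydir,zdir):
    y=np.array(ydir,float);y/=np.linalg.norm(y);z=np.array(zdir,float);z-=y*(z@y);z/=np.linalg.norm(z)
    return R.from_matrix(np.c_[np.cross(y,z),y,z])
def rows(p,Rt,st=None,R0=None,p0=None):
    """shift (m = fraction) and turn (fraction of pi) from pose to target; picks nearer of the half-turn twins"""
    s=r.get_state(); R0=R0 or R.from_quat(s['eef_rot']); p0=s['tool_pos'] if p0 is None else p0
    out=[]
    for tw in (0,np.pi):
        v=(R0.inv()*(Rt*R.from_rotvec([0,tw,0]))).as_rotvec()/np.pi
        out.append((np.linalg.norm(v),v))
    sh=R0.inv().apply(np.array(p)-p0)
    for n,v in sorted(out,key=lambda a:a[0]): print('row',np.round(sh,4).tolist(),np.round(v,4).tolist(),'n',int(max(np.linalg.norm(sh)/.0417,n*180/7.16))+1)
def biggest(m):
    c,_=cv2.findContours(m.astype(np.uint8),cv2.RETR_EXTERNAL,cv2.CHAIN_APPROX_NONE); return sorted(c,key=cv2.contourArea)[::-1]
E
python3 - <<'E'
from h import *
k=get_calibration('top'); im=cv2.imread('pics/top0.png'); hsv=cv2.cvtColor(im,cv2.COLOR_BGR2HSV)
def roi(x0,y0,x1,y1,m):
    z=np.zeros(m.shape,bool); z[y0:y1,x0:x1]=m[y0:y1,x0:x1]; return z
H,S,V=[hsv[:,:,i].astype(int) for i in range(3)]
white=(S<60)&(V>150)
def show(n,m,z):
    c=biggest(m)[0]; b=cv2.minAreaRect(c); bx=cv2.boxPoints(b); W=p2w(k,bx,z)
    M=cv2.moments(c); cen=p2w(k,[M['m10']/M['m00'],M['m01']/M['m00']],z)[0]
    print(n,np.round(b[0],1),'ctr',np.round(cen,4),'corners',np.round(W[:,:2],3).tolist())
    return cen
red=(H<10)&(S>150)
print(hsv[193,207],hsv[222,170],hsv[200,230])
a=show('red',roi(185,170,230,215,red),.0753)
b=show('white',roi(145,195,195,245,white),.0753)
print('rack yaw y-axis',np.degrees(np.arctan2(*(b-a)[1::-1])) ,'dist',np.linalg.norm(a-b),'mid',(a+b)/2)
show('fence',roi(265,180,335,240,white),.022)
# board: pixels of light plywood
wood=(S<140)&(V>150)
show('board',roi(372,190,450,270,wood),.009)
show('jig',roi(262,180,340,250,wood),.012)
# pins
d=(V<90)
for x0,y0,x1,y1 in((270,205,285,220),(320,200,335,217)):
    m=roi(x0,y0,x1,y1,d); ys,xs=np.nonzero(m); print('pin',xs.mean(),ys.mean(),p2w(k,[xs.mean(),ys.mean()],.045))
kw=get_calibration('wrist'); T=np.array(kw['T']); s=r.get_state(); R0=R.from_quat(s['eef_rot'])
print('cam in tool',R0.inv().apply(T[:3,3]-s['tool_pos']), (R0.inv().as_matrix()@T[:3,:3]).round(3).tolist(),kw['fx'])
print('tool axes',R0.as_matrix().round(2).tolist())
E
```

```text
[ 10 204 205] [ 24  33 235] [ 14 202 174]
red [214.6 185.6] ctr [0.6322 0.2789 0.0753] corners [[0.632, 0.281], [0.639, 0.271], [0.637, 0.269], [0.629, 0.279]]
white [169.6 222.1] ctr [0.5241 0.4065 0.0753] corners [[0.514, 0.461], [0.575, 0.383], [0.533, 0.351], [0.473, 0.428]]
rack yaw y-axis 130.272027342707 dist 0.1672516780059416 mid [0.57816873 0.34267995 0.0753    ]
fence [298.2 211. ] ctr [ 0.5964 -0.0082  0.022 ] corners [[0.633, 0.107], [0.644, -0.057], [0.497, -0.063], [0.487, 0.097]]
board [411.4 229.7] ctr [ 0.5029 -0.3316  0.009 ] corners [[0.544, -0.237], [0.606, -0.308], [0.463, -0.423], [0.403, -0.353]]
jig [301.3 214. ] ctr [0.5562 0.0118 0.012 ] corners [[0.639, 0.111], [0.652, -0.078], [0.477, -0.086], [0.465, 0.098]]
pin 276.0 212.0 [[0.55697948 0.09028475 0.045     ]]
pin nan nan [[nan nan nan]]
cam in tool [-0.07606247 -0.14615826  0.00017381] [[-0.0, 0.955, 0.296], [-0.002, -0.296, 0.955], [1.0, -0.0, 0.002]] 316.6301136554843
tool axes [[0.91, 0.0, 0.41], [-0.41, 0.0, 0.91], [-0.0, -1.0, 0.0]]<stdin>:25: RuntimeWarning: Mean of empty slice.
  ret = ret.dtype.type(ret / rcount)
```

```bash
cat >> h.py <<'E'
def slopeR(yaw):
    x=np.array([np.cos(yaw),np.sin(yaw),0]); s,c=np.sin(np.radians(35)),np.cos(np.radians(35))
    return toolR(s*x-[0,0,c],c*x+[0,0,s])
E
python3 - <<'E'
from h import *
Rt=slopeR(np.radians(38)); n=-Rt.apply([0,1,0])
print(n); rows(np.array([.564,.355,.075])+.10*n,Rt)
E
```

```text
[-0.4519844  -0.35312892  0.81915204]
row [0.344, 0.0818, -0.122] [0.1905, 0.1507, -0.0475] n 9
row [0.344, 0.0818, -0.122] [-0.0637, -0.8101, -0.2554] n 22
```

```bash
m='[0.344,0.082,-0.122,0.1905,0.1507,-0.0475]'; python3 -m handwheel '[[[0.344,0.082,-0.122,0.1905,0.1507,-0.0475],[0.344,0.082,-0.122,0.1905,0.1507,-0.0475],[0.344,0.082,-0.122,0.1905,0.1507,-0.0475],[0.344,0.082,-0.122,0.1905,0.1507,-0.0475],[0.344,0.082,-0.122,0.1905,0.1507,-0.0475],[0.344,0.082,-0.122,0.1905,0.1507,-0.0475],[0.344,0.082,-0.122,0.1905,0.1507,-0.0475],[0.344,0.082,-0.122,0.1905,0.1507,-0.0475],[0.344,0.082,-0.122,0.1905,0.1507,-0.0475],[0.344,0.082,-0.122,0.1905,0.1507,-0.0475],[0.344,0.082,-0.122,0.1905,0.1507,-0.0475],[0.344,0.082,-0.122,0.1905,0.1507,-0.0475]]]'
python3 - <<'E'
from h import *
import pickle
k=get_calibration('wrist'); im=snapshot('wrist')[:,:,::-1]; cv2.imwrite('pics/w1.png',im); pickle.dump(k,open('pics/w1.pkl','wb'))
E
```

```text
clock: 2.1
tool_pos: [0.4204, 0.3828, 0.1743]
eef_rot: [-0.523, 0.179, -0.363, 0.75]
contact_force: [0.8, -0.4, 0.1]
opening: 1.001
```

View pics/w1.png

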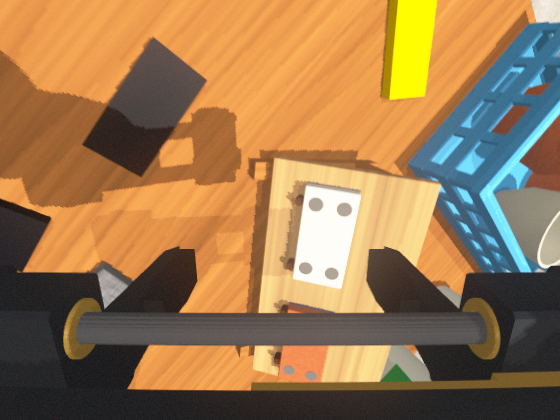

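The wrist view shows white at (328,237) unobstructed, with its pegs on the left. Red is partly hidden behind the gripper bar. I'll fit the white tile with PnP.

```bash
cat >> h.py <<'E'
def rect_fit(k,mask,P0,yaw0,tilt,zc,L=(.1,.05)):
    """fit pose (x,y,yaw) of a rectangle's face centre, height zc, tilt about its y, from mask contour corners"""
    c=biggest(mask)[0]; q=cv2.boxPoints(cv2.minAreaRect(cv2.convexHull(c)))
    ap=cv2.approxPolyDP(cv2.convexHull(c),.04*cv2.arcLength(c,True),True).reshape(-1,2).astype(float)
    if len(ap)==4: q=ap
    from scipy.optimize import least_squares
    cnt=c.reshape(-1,2).astype(float)+.0
    def pts(v):
        Rm=(R.from_euler('z',v[2])*R.from_euler('y',-tilt)).as_matrix()
        e=np.array([[-L[1],-L[0]],[L[1],-L[0]],[L[1],L[0]],[-L[1],L[0]]])/2
        return (np.c_[e,np.zeros(4)]@Rm.T)+[v[0],v[1],v[3]]
    def res(v):
        p=w2p(k,pts(v)); d=[]
        for i in range(4):
            a,b=p[i],p[(i+1)%4]; t=(b-a)/np.linalg.norm(b-a)
            w=cnt-a; u=w@t; perp=w@[-t[1],t[0]]
            d.append(np.hypot(perp,np.maximum(0,np.maximum(-u,u-np.linalg.norm(b-a)))))
        d=np.min(d,0); return np.r_[d,0*(v[3]-zc)]
    f=least_squares(lambda v:np.r_[res(np.r_[v,zc])],[*P0,yaw0],loss='soft_l1',f_scale=1.,x_scale=[.01,.01,.05])
    f4=least_squares(res,[*f.x,zc],loss='soft_l1',f_scale=1.,x_scale=[.01,.01,.05,.01])
    print('fit',np.round(f.x[:2],4),'yaw',round(np.degrees(f.x[2]),2),'rms px',round(np.sqrt(np.mean(res(np.r_[f.x,zc])**2)),2),'| free z',np.round(f4.x,4), 'npts',len(cnt))
    return f.x
E
python3 - <<'E'
from h import *
import pickle
k=pickle.load(open('pics/w1.pkl','rb')); im=cv2.imread('pics/w1.png'); hsv=cv2.cvtColor(im,cv2.COLOR_BGR2HSV); S,V=hsv[:,:,1],hsv[:,:,2]
m=np.zeros(S.shape,bool); m[175:295,285:370]=((S<45)&(V>150))[175:295,285:370]
m=cv2.morphologyEx(m.astype(np.uint8),cv2.MORPH_CLOSE,np.ones((3,3)))
rect_fit(k,m,(.524,.4065),np.radians(38),np.radians(35),.0753)
s=r.get_state(); print(s['tool_pos'],s['qd'].round(3) if hasattr(s['qd'],'round') else s['qd'])
Rt=slopeR(np.radians(38)); n=-Rt.apply([0,1,0])
rows(np.array([.615,.29,.075])+.10*n,Rt)
E
```

```text
fit [0.521  0.4054] yaw 37.65 rms px 0.87 | free z [0.5211 0.4054 0.6571 0.0753] npts 293
[0.42309244 0.37855774 0.17354217] [-0.046 -0.009  0.054 -0.026 -0.477 -0.043  0.462]
row [0.1871, 0.0454, 0.0083] [0.0649, 0.0384, 0.0209] n 5
row [0.1871, 0.0454, 0.0083] [0.0316, -0.9561, -0.098] n 25
```

```bash
python3 -m handwheel '[[[0.19,0.045,0.008,0.065,0.038,0.02],[0.19,0.045,0.008,0.065,0.038,0.02],[0.19,0.045,0.008,0.065,0.038,0.02],[0.19,0.045,0.008,0.065,0.038,0.02],[0.19,0.045,0.008,0.065,0.038,0.02],[0.19,0.045,0.008,0.065,0.038,0.02],[0.19,0.045,0.008,0.065,0.038,0.02],[0.19,0.045,0.008,0.065,0.038,0.02],[0.19,0.045,0.008,0.065,0.038,0.02]]]'
python3 - <<'E'
from h import *
import pickle
k=get_calibration('wrist'); im=snapshot('wrist')[:,:,::-1].copy(); cv2.imwrite('pics/w2.png',im); pickle.dump(k,open('pics/w2.pkl','wb'))
hsv=cv2.cvtColor(im,cv2.COLOR_BGR2HSV); H,S,V=cv2.split(hsv)
pr=w2p(k,[[.600,.304,.0753],[.521,.405,.0753]]);print(pr)
s=r.get_state(); print(s['tool_pos'],np.round(s['qd'],3),hsv[int(pr[0,1]),int(pr[0,0])])
Rt=slopeR(np.radians(37.65)); n=-Rt.apply([0,1,0])
rows(np.array([.60,.304,.075])+.10*n,Rt)
E
```

```text
clock: 2.9
tool_pos: [0.5688, 0.2572, 0.1576]
eef_rot: [-0.417, 0.202, -0.387, 0.798]
contact_force: [-1.1, 0.3, -0.1]
opening: 0.999
[[276.29011486 186.5388069 ]
 [276.11330917   3.0652082 ]]
[0.56780991 0.25848513 0.15768903] [-0.022 -0.003 -0.013  0.013  0.014  0.001 -0.008] [ 10 171 235]
row [-0.0164, -0.0016, -0.0036] [0.0008, 0.0035, -0.0026] n 1
row [-0.0164, -0.0016, -0.0036] [-0.004, -0.9965, -0.0012] n 26
```

View pics/w2.png

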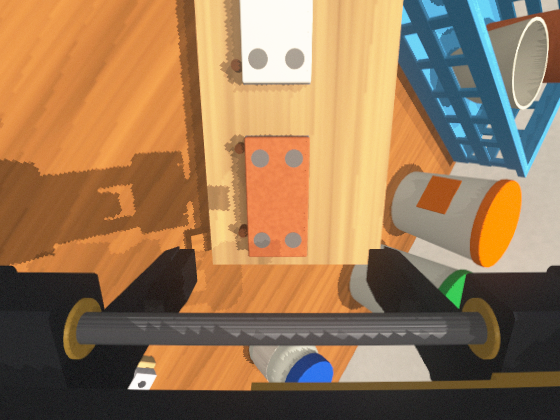

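Red is fully visible, spanning about (245..309, 136..257), with pegs on its left. I'll fit it and work out the approach.

Run:
```python
from h import *
import pickle
k=pickle.load(open('pics/w2.pkl','rb')); im=cv2.imread('pics/w2.png'); H,S,V=cv2.split(cv2.cvtColor(im,cv2.COLOR_BGR2HSV))
m=np.zeros(S.shape,np.uint8); a=(((H<13)&(S>150))|(S<70)); m[131:262,243:316]=a[131:262,243:316]
m=cv2.morphologyEx(cv2.morphologyEx(m,cv2.MORPH_CLOSE,np.ones((3,3))),cv2.MORPH_OPEN,np.ones((7,7)))
f=rect_fit(k,m,(.60,.304),np.radians(37.6),np.radians(35),.0753)
c=biggest(m)[0]; print(c.reshape(-1,2).min(0),c.reshape(-1,2).max(0))
Rt=slopeR(f[2]); n=-Rt.apply([0,1,0]); o=np.array([f[0],f[1],.0753])-.014*n
print('origin',o); 
rows(o+.03*n,Rt);rows(o+.002*n,Rt)
```

```text
fit [0.6071 0.2953] yaw 38.59 rms px 1.02 | free z [0.609  0.2959 0.6685 0.0725] npts 364
[243 137] [308 256]
origin [0.61338356 0.3003381  0.06383187]
row [-0.0044, 0.0823, -0.0031] [0.0008, -0.0008, 0.0004] n 2
row [-0.0044, 0.0823, -0.0031] [-0.0006, 0.9992, 0.0012] n 26
row [-0.0044, 0.1103, -0.003] [0.0008, -0.0008, 0.0004] n 3
row [-0.0044, 0.1103, -0.003] [-0.0006, 0.9992, 0.0012] n 26
```

```bash
python3 -m handwheel '[[[-0.002,0.04,-0.003,0,0,0],[-0.004,0.08,-0.003,0,0,0],[-0.004,0.09,-0.003,0,0,0],[-0.004,0.1,-0.003,0,0,0],[-0.004,0.106,-0.003,0,0,0],[-0.004,0.108,-0.003,0,0,0],[-0.004,0.108,-0.003,0,0,0],[-0.004,0.108,-0.003,0,0,0]]]'
python3 -m handwheel '[[[0,0,0,0,0,0],[0,0,0,0,0,0],[0,0,0,0,0,0],[0,0,0,0,0,0],[0,0,0,0,0,0],[0,0,0,0,0,0],[0,0,0,0,0,0],[0,0,0,0,0,0]]]' -1 25
```

```text
clock: 3.62
tool_pos: [0.6129, 0.2967, 0.0684]
eef_rot: [-0.416, 0.201, -0.387, 0.798]
contact_force: [0.2, 0.3, 1.1]
opening: 1.001
clock: 4.28
tool_pos: [0.613, 0.2968, 0.0672]
eef_rot: [-0.416, 0.202, -0.387, 0.798]
contact_force: [-1.7, -0.7, 0.8]
opening: 0.564
```

```bash
python3 -m handwheel '[[[0,-0.02,0,0,0,0],[0,-0.05,0,0,0,0],[0,-0.09,0,0,0,0],[0,-0.12,0,0,0,0],[0,-0.14,0,0,0,0],[0,-0.14,0,0,0,0]]]'
python3 - <<'E'
from h import *
a=np.radians(3.7)
rows([.56,-.06,.22],toolR([0,0,-1],[np.cos(a),np.sin(a),0]))
E
```

```text
clock: 4.78
tool_pos: [0.5487, 0.246, 0.1844]
eef_rot: [-0.416, 0.201, -0.387, 0.798]
contact_force: [0.3, 0.7, -2.4]
opening: 0.565
row [0.2471, -0.1324, -0.1282] [-0.1882, 0.1864, -0.0581] n 8
row [0.2471, -0.1324, -0.1282] [-0.0754, -0.7756, 0.2443] n 21
```

```bash
python3 -m handwheel '[[[0.247,-0.132,-0.128,-0.188,0.186,-0.058],[0.247,-0.132,-0.128,-0.188,0.186,-0.058],[0.247,-0.132,-0.128,-0.188,0.186,-0.058],[0.247,-0.132,-0.128,-0.188,0.186,-0.058],[0.247,-0.132,-0.128,-0.188,0.186,-0.058],[0.247,-0.132,-0.128,-0.188,0.186,-0.058],[0.247,-0.132,-0.128,-0.188,0.186,-0.058],[0.247,-0.132,-0.128,-0.188,0.186,-0.058],[0.247,-0.132,-0.128,-0.188,0.186,-0.058],[0.247,-0.132,-0.128,-0.188,0.186,-0.058],[0.247,-0.132,-0.128,-0.188,0.186,-0.058],[0.247,-0.132,-0.128,-0.188,0.186,-0.058]]]'
python3 - <<'E'
from h import *
import pickle
k=get_calibration('wrist'); im=snapshot('wrist')[:,:,::-1].copy(); cv2.imwrite('pics/w3.png',im); pickle.dump(k,open('pics/w3.pkl','wb'))
s=r.get_state(); print(s['tool_pos'],np.round(s['qd'],3),s['q'])
E
```

```text
clock: 5.78
tool_pos: [0.565, -0.0374, 0.215]
eef_rot: [-0.508, 0.457, -0.484, 0.546]
contact_force: [2.9, -1.3, -3.6]
opening: 0.563
[ 0.56652748 -0.05001305  0.21430336] [-0.057 -0.016  0.123  0.11   0.236 -0.327 -0.222] [ 0.44464159  0.71237095 -0.74720692  1.80586628  0.65952814  0.82237025
 -0.52800294]
```

View pics/w3.png

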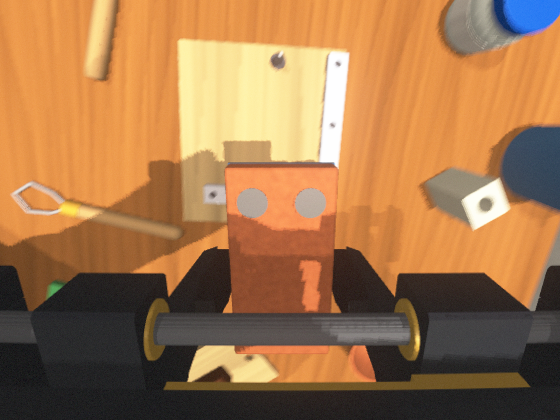

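The jig is in view with the held tile over it: left pin at (279,60), far fence at (337,55) and side-fence end at (212,193). The arm was still settling, so I'll shift clear to the right and take a settled shot.

```bash
python3 -m handwheel '[[[0.03,0,0,0,0,0],[0.06,0,0,0,0,0],[0.06,0,0,0,0,0],[0.06,0,0,0,0,0],[0.06,0,0,0,0,0],[0.06,0,0,0,0,0]]]'
python3 - <<'E'
from h import *
import pickle
k=get_calibration('wrist'); im=snapshot('wrist')[:,:,::-1].copy(); cv2.imwrite('pics/w4.png',im); pickle.dump(k,open('pics/w4.pkl','wb'))
s=r.get_state(); print(s['tool_pos'],np.round(s['qd'],3))
c=im[60:310,160:400]
c=im[70:310,160:380];cv2.imwrite('pics/w4c.png',cv2.resize(c,None,fx=2.5,fy=2.5,interpolation=cv2.INTER_CUBIC))
E
```

```text
clock: 6.33
tool_pos: [0.5732, -0.0953, 0.2147]
eef_rot: [-0.507, 0.454, -0.486, 0.548]
contact_force: [0.6, 0.1, -1.4]
opening: 0.566
[ 0.57321229 -0.09524096  0.2149064 ] [-0.    -0.006  0.002 -0.002  0.002  0.001  0.001]
```

View pics/w4c.png

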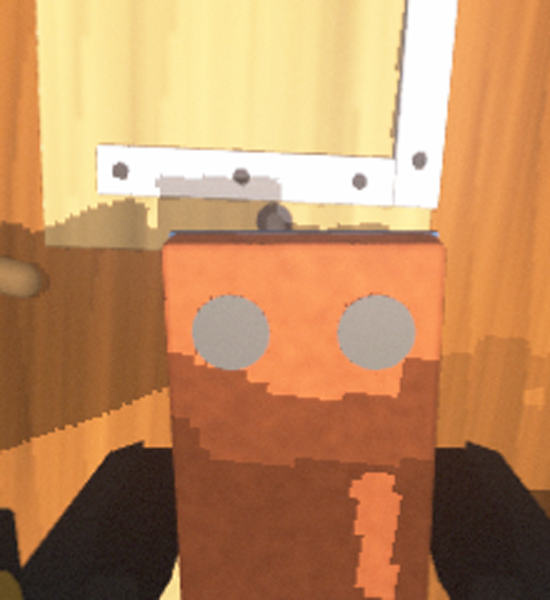

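Run:
```python
from h import *
import pickle
from scipy.optimize import least_squares
k=pickle.load(open('pics/w4.pkl','rb'))
P=np.array([[-60,-50,22],[-60,-70,22],[65,-50,22],[85,-70,22],[-85,-95,12]])/1000
c=np.array([[97,145],[97,193],[397,158],[437,207],[45,247]])/2.5+[160,70]-[.2,.2]
def W(v): return np.c_[(R.from_euler('z',v[2]).apply(P))[:,:2]+v[:2],P[:,2]]
f=least_squares(lambda v:(w2p(k,W(v))-c).ravel(),[.558,.011,.06],x_scale=[.01,.01,.05],loss='soft_l1')
print(f.x[:2],np.degrees(f.x[2]));print((w2p(k,W(f.x))-c).round(1).tolist())
v=f.x
k3=pickle.load(open('pics/w3.pkl','rb')); P=np.array([[15,80,54],[-85,95,12],[85,95,12],[65,90,22],[85,90,22],[15,-80,54]])/1000
print('w3 pred',w2p(k3,W(v)).round(0).tolist(),'pin_r in w4 crop',((w2p(k,W(v))-[160,70])*2.5)[-1])
kt=get_calibration('top');print('top',w2p(kt,W(v)).round(1).tolist())
```

```text
[0.55274206 0.00954088] 3.830505803157866
[[-0.3, -0.2], [0.1, 0.3], [-0.2, -0.0], [0.6, 0.1], [-0.1, -0.1]]
w3 pred [[282.0, 52.0], [178.0, 37.0], [348.0, 48.0], [330.0, 50.0], [350.0, 51.0], [274.0, 221.0]] pin_r in w4 crop [278.55339037 235.68056194]
top [[275.9, 209.6], [273.8, 244.4], [269.8, 191.6], [271.7, 196.7], [271.3, 190.6], [328.1, 205.6]]
```

Run:
```python
from h import *
import pickle
k=pickle.load(open('pics/w4.pkl','rb')); s=r.get_state(); R0=R.from_quat(s['eef_rot'])
o,d=ray(k,np.array([[163,243],[443,241]])/2.5+[160,70]); o=R0.inv().apply(o-s['tool_pos']); d=R0.inv().apply(d)
for y in (-.006,-.010,-.014):
    X=o+d*((y-o[1])/d[:,1:2]); print(y,X.round(4).tolist(),np.linalg.norm(X[0]-X[1]).round(4))
J=np.array([.5527,.0095]);a=np.radians(3.83);Rj=R.from_euler('z',a)
x=Rj.apply([1,0,0]);Rt=toolR([0,0,-1],x)
def tgt(jx,jy,z): return np.r_[J,0]+Rj.apply([jx,jy,0])+[0,0,z]
print('above');rows(tgt(.008,.006,.10),Rt)
print('down');rows(tgt(.008,.006,.02),Rt)
```

```text
-0.006 [[-0.0517, -0.006, -0.0244], [-0.052, -0.006, 0.0255]] 0.0499
-0.01 [[-0.0524, -0.01, -0.0237], [-0.0527, -0.01, 0.0248]] 0.0485
-0.014 [[-0.0531, -0.014, -0.023], [-0.0534, -0.014, 0.0241]] 0.0471
above
row [-0.1115, 0.1151, -0.0083] [-0.0231, 0.0156, -0.0019] n 4
row [-0.1115, 0.1151, -0.0083] [-0.003, -0.9837, 0.0357] n 25
down
row [-0.1112, 0.1949, -0.0142] [-0.0231, 0.0156, -0.0019] n 6
row [-0.1112, 0.1949, -0.0142] [-0.003, -0.9837, 0.0357] n 25
```

```bash
python3 -m handwheel '[[[-0.04,0.02,-0.008,-0.0231,0.0156,-0.0019],[-0.08,0.05,-0.008,-0.0231,0.0156,-0.0019],[-0.1115,0.08,-0.0083,-0.0231,0.0156,-0.0019],[-0.1115,0.115,-0.0083,-0.0231,0.0156,-0.0019],[-0.1115,0.115,-0.0083,-0.0231,0.0156,-0.0019],[-0.1115,0.115,-0.0083,-0.0231,0.0156,-0.0019],[-0.1115,0.115,-0.0083,-0.0231,0.0156,-0.0019]]]'
cat >> h.py <<'E'
J=np.array([.5527,.0095]);JA=np.radians(3.83);Rj=R.from_euler('z',JA)
RJ=toolR([0,0,-1],Rj.apply([1,0,0]))
def tgt(jx,jy,z): return np.r_[J,0]+Rj.apply([jx,jy,0])+[0,0,z]
def injig():
    s=r.get_state(); p=Rj.inv().apply(np.array(s['tool_pos'])-np.r_[J,0]); print('jig xyz',p.round(4),'rotvec err deg',np.degrees((RJ.inv()*R.from_quat(s['eef_rot'])).as_rotvec()).round(2),'f',np.round(Rj.inv().apply(s['contact_force']),1),'clk',s['clock'])
E
python3 - <<'E'
from h import *
injig(); rows(tgt(.008,.006,.024),RJ)
E
```

```text
clock: 6.97
tool_pos: [0.5612, 0.0137, 0.101]
eef_rot: [0.516, -0.483, 0.484, -0.516]
contact_force: [1.2, -0.9, -1.2]
opening: 0.563
jig xyz [0.0088 0.0036 0.101 ] rotvec err deg [ 0.05  0.16 -0.09] f [ 1.2 -0.9 -1.2] clk 6.9667
row [-0.0025, 0.077, -0.0009] [-0.0003, -0.0009, 0.0005] n 2
row [-0.0025, 0.077, -0.0009] [-0.0008, 0.9991, -0.0005] n 26
```

```bash
python3 -m handwheel '[[[-0.001,0.03,0,0,-0.001,0],[-0.002,0.06,0,0,-0.001,0],[-0.002,0.07,0,0,-0.001,0],[-0.002,0.076,0,0,-0.001,0],[-0.002,0.079,0,0,-0.001,0],[-0.002,0.08,0,0,-0.001,0],[-0.002,0.08,0,0,-0.001,0]]]'
python3 -m handwheel '[[[0,0.001,0,0,0,0],[0,0.002,0,0,0,0],[0,0.002,0,0,0,0]]]'
python3 -c "from h import *;injig()"
```

```text
clock: 7.55
tool_pos: [0.5616, 0.0159, 0.0214]
eef_rot: [-0.516, 0.482, -0.484, 0.517]
contact_force: [-0.0, 0.0, -1.5]
opening: 0.562
clock: 7.8
tool_pos: [0.5609, 0.016, 0.0186]
eef_rot: [-0.516, 0.483, -0.483, 0.517]
contact_force: [0.1, -0.4, -1.9]
opening: 0.563
jig xyz [0.0086 0.0059 0.0186] rotvec err deg [ 0.06 -0.01 -0.04] f [ 0.1 -0.4 -1.9] clk 7.8
```

Not in contact yet, so I'll keep going down.

```bash
python3 -m handwheel '[[[0,0.001,0,0,0,0],[0,0.002,0,0,0,0],[0,0.002,0,0,0,0]]]'
python3 -m handwheel '[[[0,0.001,0,0,0,0],[0,0.001,0,0,0,0]]]'
python3 -m handwheel '[[[0,0.001,0,0,0,0],[0,0.001,0,0,0,0]]]'
```

```text
clock: 8.05
tool_pos: [0.5605, 0.016, 0.016]
eef_rot: [0.517, -0.483, 0.483, -0.516]
contact_force: [-0.9, -0.8, -1.8]
opening: 0.561
clock: 8.22
tool_pos: [0.5606, 0.016, 0.0159]
eef_rot: [0.517, -0.482, 0.483, -0.516]
contact_force: [-2.1, 0.2, 5.2]
opening: 0.565
clock: 8.38
tool_pos: [0.5606, 0.016, 0.0158]
eef_rot: [0.517, -0.482, 0.484, -0.516]
contact_force: [-3.8, -1.3, 14.6]
opening: 0.563
```

```bash
python3 -m handwheel '[[[0,-0.0015,0,0,0,0],[0.004,-0.0015,0,0,0,0],[0.006,-0.0015,0,0,0,0],[0.007,-0.0015,0,0,0,0]]]'
python3 -m handwheel '[[[0.001,0,0,0,0,0],[0.001,0,0,0,0,0]]]'
python3 -m handwheel '[[[0.001,0,0,0,0,0],[0.001,0,0,0,0,0]]]'
python3 -m handwheel '[[[0.001,0,0,0,0,0],[0.001,0,0,0,0,0]]]'
python3 -c "from h import *;injig()"
```

```text
clock: 8.72
tool_pos: [0.5615, 0.0097, 0.0159]
eef_rot: [-0.516, 0.483, -0.483, 0.517]
contact_force: [-0.6, 3.0, 2.4]
opening: 0.562
clock: 8.88
tool_pos: [0.5616, 0.0087, 0.0159]
eef_rot: [-0.516, 0.483, -0.483, 0.517]
contact_force: [1.3, 3.1, 4.2]
opening: 0.567
clock: 9.05
tool_pos: [0.5616, 0.0076, 0.0159]
eef_rot: [-0.516, 0.483, -0.483, 0.517]
contact_force: [-0.3, 2.8, 4.2]
opening: 0.563
clock: 9.22
tool_pos: [0.5616, 0.0072, 0.0159]
eef_rot: [-0.516, 0.483, -0.483, 0.517]
contact_force: [0.1, 5.2, 3.9]
opening: 0.564
jig xyz [ 0.0087 -0.0028  0.0159] rotvec err deg [ 0.08 -0.06  0.07] f [0.4 5.2 3.9] clk 9.2167
```

```bash
python3 -m handwheel '[[[0.001,0,0,0,0,0],[0.002,0,0,0,0,0],[0.002,0,0,0,0,0]]]'
python3 -m handwheel '[[[0,0,0,0,0,0],[0,0,0,0,0,0],[0,0,0,0,0,0],[0,0,0,0,0,0]]]' 0.42
python3 -m handwheel '[[[0,-0.02,0,0,0,0],[0,-0.04,0,0,0,0],[0,-0.04,-0.03,0,0,0],[0,-0.04,-0.056,0,0,0],[0,-0.04,-0.056,0,0,0],[0,-0.04,-0.056,0,0,0],[0,-0.04,-0.056,0,0,0]]]' 
python3 -m handwheel '[[[0,0,0,0,0,0],[0,0,0,0,0,0],[0,0,0,0,0,0],[0,0,0,0,0,0],[0,0,0,0,0,0],[0,0,0,0,0,0]]]' -1
python3 -c "from h import *;injig()"
```

```text
clock: 9.47
tool_pos: [0.5616, 0.0072, 0.0159]
eef_rot: [-0.515, 0.483, -0.482, 0.518]
contact_force: [-1.5, 7.9, 3.7]
opening: 0.566
clock: 9.8
tool_pos: [0.561, 0.0023, 0.0152]
eef_rot: [0.517, -0.483, 0.484, -0.515]
contact_force: [-0.3, -0.6, 0.2]
opening: 0.712
clock: 10.38
tool_pos: [0.5064, -0.0001, 0.0557]
eef_rot: [0.516, -0.482, 0.484, -0.516]
contact_force: [1.1, -0.4, -0.7]
opening: 0.706
clock: 10.88
tool_pos: [0.5056, 0.0003, 0.0556]
eef_rot: [0.517, -0.483, 0.483, -0.516]
contact_force: [0.5, 0.5, 0.4]
opening: 0.28
jig xyz [-0.0476 -0.006   0.0556] rotvec err deg [ 0.02 -0.02 -0.04] f [0.6 0.5 0.4] clk 10.8833
```

```bash
python3 -m handwheel '[[[-0.006,0,0,0,0,0],[-0.006,0,0,0,0,0],[-0.006,0,0,0,0,0],[-0.006,0.02,0,0,0,0],[-0.006,0.04,0,0,0,0],[-0.006,0.04,0,0,0,0],[-0.006,0.04,0,0,0,0]]]'
python3 -m handwheel '[[[0,0,0.005,0,0,0],[0,0,0.01,0,0,0],[0,0,0.015,0,0,0],[0,0,0.02,0,0,0],[0,0,0.025,0,0,0],[0,0,0.03,0,0,0],[0,0,0.035,0,0,0],[0,0,0.037,0,0,0],[0,0,0.038,0,0,0]]]'
python3 -c "from h import *;injig()"
```

```text
clock: 11.47
tool_pos: [0.5045, 0.0063, 0.0153]
eef_rot: [0.517, -0.483, 0.483, -0.516]
contact_force: [0.1, -0.5, 0.7]
opening: 0.003
clock: 12.22
tool_pos: [0.5435, 0.0087, 0.0157]
eef_rot: [0.516, -0.483, 0.483, -0.516]
contact_force: [-1.8, 0.0, 1.5]
opening: 0.005
jig xyz [-0.0092 -0.0002  0.0157] rotvec err deg [ 0.03  0.01 -0.04] f [-1.8  0.1  1.5] clk 12.2167
```

```bash
python3 -m handwheel '[[[0,0,0.002,0,0,0],[0,0,0.004,0,0,0],[0,0,0.004,0,0,0]]]'
python3 -m handwheel '[[[0,0,0.001,0,0,0],[0,0,0.002,0,0,0],[0,0,0.002,0,0,0]]]'
python3 -m handwheel '[[[0,0,0.001,0,0,0],[0,0,0.002,0,0,0],[0,0,0.002,0,0,0]]]'
python3 -c "from h import *;injig()"
```

```text
clock: 12.47
tool_pos: [0.5475, 0.0091, 0.0156]
eef_rot: [-0.516, 0.483, -0.483, 0.517]
contact_force: [-0.4, -0.2, 0.2]
opening: 0.008
clock: 12.72
tool_pos: [0.5493, 0.0093, 0.0156]
eef_rot: [0.517, -0.483, 0.483, -0.516]
contact_force: [-0.1, -0.8, 0.4]
opening: 0.007
clock: 12.97
tool_pos: [0.5514, 0.0094, 0.0157]
eef_rot: [-0.516, 0.483, -0.483, 0.517]
contact_force: [-0.6, -0.7, -0.6]
opening: 0.002
jig xyz [-0.0013 -0.      0.0157] rotvec err deg [ 0.04 -0.01 -0.03] f [-0.7 -0.7 -0.6] clk 12.9667
```

```bash
for i in 1; do python3 -m handwheel '[[[0,0,0.001,0,0,0],[0,0,0.002,0,0,0],[0,0,0.002,0,0,0]]]'; done
python3 -m handwheel '[[[0,0,0.001,0,0,0],[0,0,0.002,0,0,0],[0,0,0.002,0,0,0]]]'
python3 - <<'E'
from h import *
import pickle
injig()
k=get_calibration('wrist'); im=snapshot('wrist')[:,:,::-1].copy(); cv2.imwrite('pics/w5.png',im); pickle.dump(k,open('pics/w5.pkl','wb'))
c=im[80:330,160:400];cv2.imwrite('pics/w5c.png',cv2.resize(c,None,fx=2.4,fy=2.4,interpolation=cv2.INTER_CUBIC))
E
```

```text
clock: 13.22
tool_pos: [0.5524, 0.0095, 0.0156]
eef_rot: [0.517, -0.483, 0.483, -0.516]
contact_force: [-2.8, 0.5, 1.2]
opening: 0.005
clock: 13.47
tool_pos: [0.5524, 0.0095, 0.0156]
eef_rot: [0.518, -0.483, 0.482, -0.515]
contact_force: [-6.9, 0.2, 5.3]
opening: 0.009
jig xyz [-0.0003 -0.      0.0156] rotvec err deg [-0.24 -0.05 -0.09] f [-6.9  0.6  5.3] clk 13.4667
```

View pics/w5c.png

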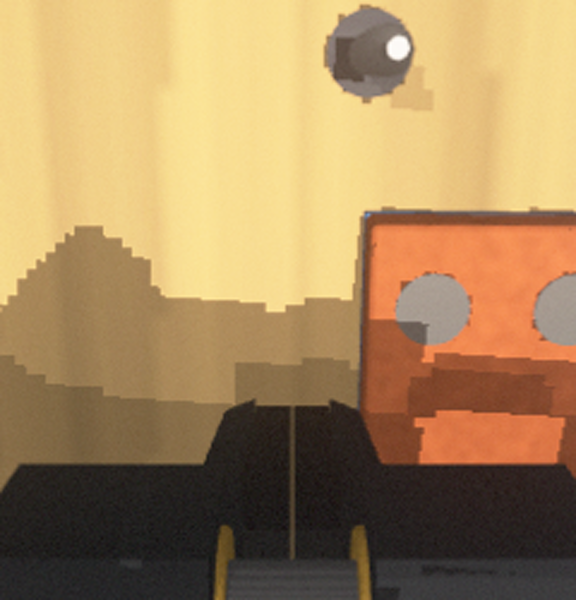

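Contact built up at the fence. Press a little more, then measure the tile's left end and near edge.

```bash
python3 -m handwheel '[[[0,0,0.002,0,0,0],[0,0,0.003,0,0,0],[0,0,0.003,0,0,0]]]'
python3 - <<'E'
from h import *
k=get_calibration('wrist'); im=snapshot('wrist')[:,:,::-1].copy(); cv2.imwrite('pics/w6.png',im)
H,S,V=cv2.split(cv2.cvtColor(im,cv2.COLOR_BGR2HSV)); 
top=((H<14)&(S>165)&(V>200))|((S<70)&(V>100)&(V<200))
injig()
sub=im[160:185,330].astype(int); print([(160+i,*map(int,v)) for i,v in enumerate(sub)][5:16])
sub=im[200,305:325].astype(int); print([(305+i,*map(int,v)) for i,v in enumerate(sub)])
for uv in [(330,172.5),(390,172.5),(314,180),(313.5,240)]: print(uv,Rj.inv().apply(p2w(k,uv,.026)-np.r_[J,0]).round(4))
E
```

```text
clock: 13.77
tool_pos: [0.5525, 0.0094, 0.0156]
eef_rot: [0.52, -0.484, 0.481, -0.514]
contact_force: [-13.8, -0.9, 11.1]
opening: 0.01
jig xyz [-0.0002 -0.0001  0.0156] rotvec err deg [-0.53 -0.08 -0.15] f [-13.4   0.5  11.1] clk 13.8167
[(165, 138, 210, 242), (166, 139, 211, 242), (167, 95, 138, 168), (168, 87, 87, 97), (169, 57, 78, 122), (170, 49, 78, 131), (171, 48, 77, 130), (172, 49, 78, 131), (173, 54, 88, 156), (174, 70, 118, 220), (175, 79, 132, 234)]
[(305, 141, 217, 247), (306, 134, 206, 240), (307, 89, 137, 174), (308, 89, 136, 172), (309, 88, 133, 166), (310, 80, 110, 134), (311, 66, 77, 104), (312, 42, 68, 116), (313, 52, 82, 144), (314, 70, 116, 215), (315, 78, 130, 230), (316, 83, 138, 240), (317, 81, 139, 243), (318, 81, 137, 241), (319, 84, 137, 241), (320, 80, 138, 241), (321, 84, 140, 241), (322, 80, 136, 240), (323, 83, 139, 241), (324, 81, 137, 242)]
(330, 172.5) [[0.0216 0.0502 0.026 ]]
(390, 172.5) [[0.0477 0.0504 0.026 ]]
(314, 180) [[0.0148 0.0469 0.026 ]]
(313.5, 240) [[0.0155 0.0185 0.026 ]]
```

Red is home by measurement (end at y≈50 mm, near edge at x≈15 mm). A light nudge on its left end will make sure.

```bash
python3 -m handwheel '[[[0,0,-0.01,0,0,0],[0,-0.03,-0.01,0,0,0],[0,-0.06,-0.01,0,0,0],[-0.03,-0.06,0.01,0,0,0],[-0.06,-0.06,0.034,0,0,0],[-0.075,-0.06,0.034,0,0,0],[-0.075,-0.06,0.034,0,0,0],[-0.075,-0.03,0.034,0,0,0],[-0.075,-0.01,0.034,0,0,0],[-0.075,0,0.034,0,0,0],[-0.075,0,0.034,0,0,0]]]'
python3 -c "from h import *;injig()"
```

```text
clock: 14.73
tool_pos: [0.5861, 0.0853, 0.014]
eef_rot: [0.518, -0.483, 0.483, -0.515]
contact_force: [0.1, 0.0, 0.6]
opening: 0.004
jig xyz [0.0384 0.0734 0.014 ] rotvec err deg [-0.12  0.02 -0.15] f [ 0.1 -0.   0.6] clk 14.7333
```

```bash
python3 -m handwheel '[[[0.005,-0.002,0,0,0,0],[0.01,-0.002,0,0,0,0],[0.012,-0.002,0,0,0,0],[0.014,-0.002,0,0,0,0],[0.016,-0.002,0,0,0,0],[0.018,-0.002,0,0,0,0],[0.018,-0.002,0,0,0,0]]]'
python3 -c "from h import *;injig()"
python3 - <<'E'
from h import *
k=get_calibration('wrist')
Rt=slopeR(np.radians(38)); n=-Rt.apply([0,1,0])
wt=np.array([.521,.4054,.0753])-.014*n
print(wt,'from jig raised'); rows(wt+.13*n,Rt)
E
```

```text
clock: 15.32
tool_pos: [0.5884, 0.072, 0.0184]
eef_rot: [-0.515, 0.483, -0.482, 0.518]
contact_force: [-0.6, 4.9, 3.0]
opening: 0.007
jig xyz [0.0398 0.0599 0.0184] rotvec err deg [ 0.12 -0.11  0.25] f [-0.3  5.   3. ] clk 15.3167
[0.52732778 0.4103438  0.06383187] from jig raised
row [-0.3007, -0.1508, -0.0991] [0.1875, -0.1836, 0.0567] n 9
row [-0.3007, -0.1508, -0.0991] [-0.0737, 0.7787, 0.2441] n 21
```

Red is confirmed home, with 5 N at y≈59.9 against the nominal 59 for the finger face. Now go over the white tile.

```bash
python3 -m handwheel '[[[-0.01,0,0,0,0,0],[-0.01,-0.04,0,0,0,0],[-0.01,-0.08,0,0,0,0],[-0.05,-0.12,-0.02,0.03,-0.03,0.01],[-0.3,-0.151,-0.099,0.1875,-0.1836,0.0567],[-0.3,-0.151,-0.099,0.1875,-0.1836,0.0567],[-0.3,-0.151,-0.099,0.1875,-0.1836,0.0567],[-0.3,-0.151,-0.099,0.1875,-0.1836,0.0567],[-0.3,-0.151,-0.099,0.1875,-0.1836,0.0567],[-0.3,-0.151,-0.099,0.1875,-0.1836,0.0567],[-0.3,-0.151,-0.099,0.1875,-0.1836,0.0567],[-0.3,-0.151,-0.099,0.1875,-0.1836,0.0567]]]' 1
python3 - <<'E'
from h import *
Rt=slopeR(np.radians(38)); n=-Rt.apply([0,1,0])
wt=np.array([.527,.4103,.0638]); rows(wt+.13*n,Rt)
E
```

```text
clock: 16.32
tool_pos: [0.4989, 0.2905, 0.1563]
eef_rot: [-0.431, 0.228, -0.406, 0.772]
contact_force: [0.2, 0.1, -1.9]
opening: 0.889
row [-0.0783, -0.0032, 0.0213] [0.019, -0.0167, 0.0104] n 2
row [-0.0783, -0.0032, 0.0213] [-0.016, 0.9827, 0.0293] n 25
```

```bash
python3 -m handwheel '[[[-0.04,-0.003,0.021,0.019,-0.0167,0.0104],[-0.07,-0.003,0.021,0.019,-0.0167,0.0104],[-0.07,-0.003,0.021,0.019,-0.0167,0.0104],[-0.07,-0.003,0.021,0.019,-0.0167,0.0104],[-0.07,-0.003,0.021,0.019,-0.0167,0.0104],[-0.07,-0.003,0.021,0.019,-0.0167,0.0104]]]'
python3 - <<'E'
from h import *
k=get_calibration('wrist'); im=snapshot('wrist')[:,:,::-1].copy(); cv2.imwrite('pics/w7.png',im)
H,S,V=cv2.split(cv2.cvtColor(im,cv2.COLOR_BGR2HSV)); a=((S<45)&(V>120))
pr=w2p(k,[.521,.4054,.0753])[0].astype(int); print(pr)
m=np.zeros(S.shape,np.uint8); sl=np.s_[max(0,pr[1]-85):pr[1]+85,pr[0]-50:pr[0]+50]; m[sl]=a[sl]
m=cv2.morphologyEx(cv2.morphologyEx(m,cv2.MORPH_CLOSE,np.ones((3,3))),cv2.MORPH_OPEN,np.ones((7,7)))
c=biggest(m)[0].reshape(-1,2); print(c.min(0),c.max(0))
f=rect_fit(k,m,(.521,.4054),np.radians(37.6),np.radians(35),.0753)
Rt=slopeR(f[2]); n=-Rt.apply([0,1,0]); o=np.array([f[0],f[1],.0753])-.014*n
s=r.get_state(); print('origin',o,s['tool_pos'],np.round(s['qd'],3))
rows(o+.002*n,Rt)
im[m>0]=im[m>0]//2+np.array([0,127,0],np.uint8); cv2.imwrite('pics/w7m.png',im)
E
```

```text
clock: 16.82
tool_pos: [0.4724, 0.3551, 0.1678]
eef_rot: [-0.418, 0.205, -0.389, 0.795]
contact_force: [0.6, -0.5, 0.5]
opening: 1.002
[285 190]
[255 132] [315 245]
fit [0.5217 0.4042] yaw 38.83 rms px 0.82 | free z [0.5242 0.405  0.6704 0.0716] npts 337
origin [0.52792769 0.40928247 0.06383187] [0.47251663 0.35492445 0.1678209 ] [ 0.004  0.    -0.005  0.001 -0.    -0.    -0.   ]
row [-0.0089, 0.1274, 0.0046] [0.0027, -0.0045, 0.003] n 4
row [-0.0089, 0.1274, 0.0046] [-0.0047, 0.9955, 0.0043] n 26
```

```bash
python3 -m handwheel '[[[-0.003,0.04,0.004,0.0027,-0.0045,0.003],[-0.009,0.08,0.0046,0.0027,-0.0045,0.003],[-0.009,0.1,0.0046,0.0027,-0.0045,0.003],[-0.009,0.115,0.0046,0.0027,-0.0045,0.003],[-0.009,0.122,0.0046,0.0027,-0.0045,0.003],[-0.009,0.127,0.0046,0.0027,-0.0045,0.003],[-0.009,0.127,0.0046,0.0027,-0.0045,0.003],[-0.009,0.127,0.0046,0.0027,-0.0045,0.003]]]'
python3 -m handwheel '[[[0,0,0,0,0,0],[0,0,0,0,0,0],[0,0,0,0,0,0],[0,0,0,0,0,0],[0,0,0,0,0,0],[0,0,0,0,0,0],[0,0,0,0,0,0]]]' -1 25
python3 -m handwheel '[[[0,-0.02,0,0,0,0],[0,-0.05,0,0,0,0],[0,-0.09,0,0,0,0],[0,-0.12,0,0,0,0],[0,-0.14,0,0,0,0],[0,-0.14,0,0,0,0],[0,-0.14,0,0,0,0]]]'
python3 - <<'E'
from h import *
rows(tgt(-.040,.006,.13),RJ)
E
```

```text
clock: 17.53
tool_pos: [0.5256, 0.41, 0.0667]
eef_rot: [-0.416, 0.199, -0.382, 0.801]
contact_force: [0.0, 1.0, -0.8]
opening: 1.005
clock: 18.12
tool_pos: [0.5252, 0.4102, 0.066]
eef_rot: [-0.417, 0.199, -0.382, 0.801]
contact_force: [-1.1, -1.2, 1.9]
opening: 0.561
clock: 18.7
tool_pos: [0.4634, 0.3597, 0.1814]
eef_rot: [-0.416, 0.199, -0.382, 0.801]
contact_force: [0.0, -0.4, -2.9]
opening: 0.562
row [0.3005, -0.0617, -0.1768] [-0.1886, 0.189, -0.06] n 9
row [0.3005, -0.0617, -0.1768] [-0.0777, -0.7727, 0.2442] n 21
```

```bash
python3 -m handwheel '[[[0.296,-0.062,-0.177,-0.1886,0.189,-0.06],[0.296,-0.062,-0.177,-0.1886,0.189,-0.06],[0.296,-0.062,-0.177,-0.1886,0.189,-0.06],[0.296,-0.062,-0.177,-0.1886,0.189,-0.06],[0.296,-0.062,-0.177,-0.1886,0.189,-0.06],[0.296,-0.062,-0.177,-0.1886,0.189,-0.06],[0.296,-0.062,-0.177,-0.1886,0.189,-0.06],[0.296,-0.062,-0.177,-0.1886,0.189,-0.06],[0.296,-0.062,-0.177,-0.1886,0.189,-0.06],[0.296,-0.062,-0.177,-0.1886,0.189,-0.06],[0.296,-0.062,-0.177,-0.1886,0.189,-0.06],[0.296,-0.062,-0.177,-0.1886,0.189,-0.06]]]'
python3 -m handwheel '[[[0,0,0,0,0,0],[0,0,0,0,0,0]]]'
python3 - <<'E'
from h import *
injig();rows(tgt(-.040,.011,.024),RJ)
E
```

```text
clock: 19.7
tool_pos: [0.5089, 0.0099, 0.1266]
eef_rot: [0.517, -0.486, 0.485, -0.512]
contact_force: [-0.2, 0.1, -1.6]
opening: 0.565
clock: 19.87
tool_pos: [0.5089, 0.018, 0.1289]
eef_rot: [0.517, -0.483, 0.482, -0.517]
contact_force: [0.4, 0.5, -0.9]
opening: 0.565
jig xyz [-0.0431  0.0114  0.1289] rotvec err deg [-0.11 -0.13  0.09] f [ 0.4  0.5 -0.9] clk 19.8667
row [0.0006, 0.1049, 0.0033] [0.0006, 0.0007, -0.0005] n 3
row [0.0006, 0.1049, 0.0033] [-0.0008, -0.9993, -0.001] n 26
```

```bash
python3 -m handwheel '[[[0,0.04,0.002,0,0,0],[0,0.075,0.002,0,0,0],[0,0.095,0.002,0,0,0],[0,0.103,0.002,0,0,0],[0,0.107,0.002,0,0,0],[0,0.108,0.002,0,0,0],[0,0.108,0.002,0,0,0]]]'
python3 -m handwheel '[[[0,0.001,0,0,0,0],[0,0.002,0,0,0,0],[0,0.003,0,0,0,0],[0,0.003,0,0,0,0]]]'
python3 -m handwheel '[[[0,0.001,0,0,0,0],[0,0.001,0,0,0,0]]]'
python3 -m handwheel '[[[0,0.001,0,0,0,0],[0,0.001,0,0,0,0]]]'
python3 -c "from h import *;injig()"
```

```text
clock: 20.45
tool_pos: [0.5116, 0.0173, 0.0223]
eef_rot: [-0.516, 0.483, -0.483, 0.517]
contact_force: [0.7, -0.4, -1.9]
opening: 0.566
clock: 20.78
tool_pos: [0.5111, 0.0161, 0.0188]
eef_rot: [0.516, -0.483, 0.483, -0.516]
contact_force: [0.7, -0.6, -1.5]
opening: 0.564
clock: 20.95
tool_pos: [0.5108, 0.0162, 0.0175]
eef_rot: [0.517, -0.483, 0.483, -0.516]
contact_force: [-0.3, -0.2, -1.2]
opening: 0.564
clock: 21.12
tool_pos: [0.5108, 0.0163, 0.0163]
eef_rot: [0.517, -0.483, 0.483, -0.516]
contact_force: [0.5, -0.5, -1.4]
opening: 0.562
jig xyz [-0.0414  0.0095  0.0163] rotvec err deg [-0.09  0.    0.  ] f [ 0.5 -0.5 -1.4] clk 21.1167
```

```bash
python3 -m handwheel '[[[0,0.001,0,0,0,0],[0,0.001,0,0,0,0]]]'
python3 -m handwheel '[[[0,0.001,0,0,0,0],[0,0.001,0,0,0,0]]]'
python3 -m handwheel '[[[0.004,0.0,0,0,0,0],[0.006,0.0,0,0,0,0],[0.008,0.0,0,0,0,0],[0.008,0.0,0,0,0,0]]]'
python3 -c "from h import *;injig()"
```

```text
clock: 21.28
tool_pos: [0.5107, 0.0163, 0.0153]
eef_rot: [0.517, -0.483, 0.483, -0.516]
contact_force: [0.4, -0.1, -2.0]
opening: 0.565
clock: 21.45
tool_pos: [0.5107, 0.0163, 0.0143]
eef_rot: [0.517, -0.483, 0.483, -0.516]
contact_force: [-0.7, 0.0, -2.6]
opening: 0.562
clock: 21.78
tool_pos: [0.5113, 0.0087, 0.0145]
eef_rot: [-0.516, 0.484, -0.482, 0.516]
contact_force: [-0.8, 1.1, -1.7]
opening: 0.563
jig xyz [-0.0414  0.002   0.0145] rotvec err deg [-0.07  0.01  0.08] f [-0.7  1.2 -1.7] clk 21.7833
```

```bash
python3 -m handwheel '[[[0,0.001,0,0,0,0],[0,0.001,0,0,0,0]]]'
python3 -m handwheel '[[[0,0.001,0,0,0,0],[0,0.001,0,0,0,0]]]'
python3 -m handwheel '[[[0.001,0,0,0,0,0],[0.002,0,0,0,0,0],[0.002,0,0,0,0,0]]]'
python3 -c "from h import *;injig()"
```

```text
clock: 21.95
tool_pos: [0.5114, 0.0087, 0.0139]
eef_rot: [0.517, -0.483, 0.483, -0.516]
contact_force: [-1.8, 1.4, 3.5]
opening: 0.565
clock: 22.12
tool_pos: [0.5113, 0.0086, 0.0138]
eef_rot: [0.517, -0.483, 0.483, -0.516]
contact_force: [-2.7, 0.3, 14.1]
opening: 0.571
clock: 22.37
tool_pos: [0.5113, 0.0086, 0.0138]
eef_rot: [-0.516, 0.483, -0.482, 0.518]
contact_force: [-4.4, 3.7, 14.1]
opening: 0.562
jig xyz [-0.0413  0.0019  0.0138] rotvec err deg [ 0.   -0.08  0.18] f [-4.1  4.  14.1] clk 22.3667
```

```bash
python3 -m handwheel '[[[0,-0.0015,0,0,0,0],[0.001,-0.0015,0,0,0,0],[0.002,-0.0015,0,0,0,0],[0.002,-0.0015,0,0,0,0]]]'
python3 -c "from h import *;injig()"
python3 -m handwheel '[[[0,0,0,0,0,0],[0,0,0,0,0,0],[0,0,0,0,0,0],[0,0,0,0,0,0]]]' 0.4
python3 -m handwheel '[[[0,-0.02,0,0,0,0],[0,-0.04,0,0,0,0],[0,-0.04,-0.03,0,0,0],[0,-0.04,-0.056,0,0,0],[0,-0.04,-0.056,0,0,0],[0,-0.04,-0.056,0,0,0]]]' 
python3 -m handwheel '[[[0,0,0,0,0,0],[0,0,0,0,0,0],[0,0,0,0,0,0],[0,0,0,0,0,0],[0,0,0,0,0,0],[0,0,0,0,0,0],[0,0,0,0,0,0],[0,0,0,0,0,0]]]' -1
python3 -c "from h import *;injig()"
```

```text
clock: 22.7
tool_pos: [0.5114, 0.0086, 0.0141]
eef_rot: [-0.515, 0.484, -0.48, 0.519]
contact_force: [-3.3, 8.3, -0.3]
opening: 0.563
jig xyz [-0.0412  0.0019  0.0141] rotvec err deg [-0.02 -0.15  0.4 ] f [-2.8  8.5 -0.3] clk 22.7
clock: 23.03
tool_pos: [0.5118, 0.0031, 0.0139]
eef_rot: [0.517, -0.483, 0.483, -0.515]
contact_force: [-0.0, 0.5, -0.6]
opening: 0.7
clock: 23.53
tool_pos: [0.4546, -0.0003, 0.0543]
eef_rot: [0.518, -0.483, 0.483, -0.515]
contact_force: [0.3, -0.1, 0.7]
opening: 0.7
clock: 24.2
tool_pos: [0.4558, 0.0006, 0.054]
eef_rot: [0.517, -0.483, 0.483, -0.516]
contact_force: [0.0, 0.3, -0.8]
opening: 0.121
jig xyz [-0.0972 -0.0024  0.054 ] rotvec err deg [-0.08  0.01  0.  ] f [ 0.   0.3 -0.8] clk 24.2
```

```bash
python3 -m handwheel '[[[-0.002,0,0,0,0,0],[-0.002,0,0,0,0,0],[-0.002,0.02,0,0,0,0],[-0.002,0.038,0,0,0,0],[-0.002,0.038,0,0,0,0],[-0.002,0.038,0,0,0,0]]]'
python3 -m handwheel '[[[0,0,0.005,0,0,0],[0,0,0.01,0,0,0],[0,0,0.015,0,0,0],[0,0,0.02,0,0,0],[0,0,0.025,0,0,0],[0,0,0.03,0,0,0],[0,0,0.035,0,0,0],[0,0,0.04,0,0,0],[0,0,0.043,0,0,0],[0,0,0.045,0,0,0],[0,0,0.046,0,0,0]]]'
python3 -c "from h import *;injig()"
python3 -m handwheel '[[[0,0,0.001,0,0,0],[0,0,0.002,0,0,0],[0,0,0.002,0,0,0]]]'
python3 -m handwheel '[[[0,0,0.001,0,0,0],[0,0,0.002,0,0,0],[0,0,0.002,0,0,0]]]'
python3 -c "from h import *;injig()"
```

```text
clock: 24.7
tool_pos: [0.4552, 0.0027, 0.0157]
eef_rot: [0.518, -0.483, 0.482, -0.516]
contact_force: [-0.1, 0.3, -0.2]
opening: 0.006
clock: 25.62
tool_pos: [0.5016, 0.0056, 0.0162]
eef_rot: [0.517, -0.483, 0.483, -0.516]
contact_force: [-2.0, -0.7, 1.7]
opening: 0.005
jig xyz [-0.0513 -0.0005  0.0162] rotvec err deg [-0.09  0.02  0.01] f [-2.  -0.6  1.7] clk 25.6167
clock: 25.87
tool_pos: [0.5025, 0.0056, 0.0159]
eef_rot: [0.517, -0.484, 0.482, -0.516]
contact_force: [-3.8, -0.1, 2.6]
opening: 0.005
clock: 26.12
tool_pos: [0.5026, 0.0056, 0.0159]
eef_rot: [0.518, -0.484, 0.482, -0.515]
contact_force: [-8.2, 0.8, 7.2]
opening: 0.006
jig xyz [-0.0502 -0.0005  0.0159] rotvec err deg [-0.35 -0.04 -0.06] f [-8.1  1.3  7.2] clk 26.1167
```

```bash
python3 -m handwheel '[[[0,0,0.002,0,0,0],[0,0,0.003,0,0,0],[0,0,0.003,0,0,0]]]'
python3 - <<'E'
from h import *
injig()
k=get_calibration('wrist'); im=snapshot('wrist')[:,:,::-1].copy(); cv2.imwrite('pics/w8.png',im)
Pw=tgt(-.035,.05,.026);print(w2p(k,[tgt(-.035,.05,.026),tgt(.015,.05,.026),tgt(.065,.05,.026)]).round(1).tolist())
cv2.imwrite('pics/w8c.png',cv2.resize(im[90:290,220:480],None,fx=3,fy=3,interpolation=cv2.INTER_CUBIC))
E
```

```text
clock: 26.37
tool_pos: [0.5027, 0.0056, 0.0158]
eef_rot: [0.52, -0.485, 0.481, -0.513]
contact_force: [-13.8, 0.8, 12.6]
opening: 0.005
jig xyz [-0.0502 -0.0006  0.0158] rotvec err deg [-0.62 -0.07 -0.11] f [-13.8   1.7  12.6] clk 26.3667
[[314.6, 171.6], [429.5, 172.2], [541.6, 173.0]]
```

View pics/w8c.png

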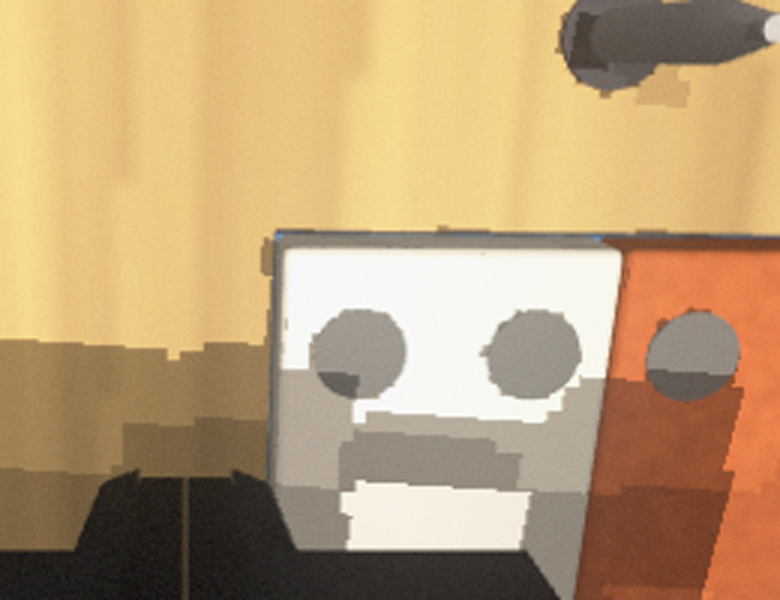

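White sits tight against red with their ends aligned (crop row ~248, predicted 172 px). Next is the board.

```bash
python3 -m handwheel '[[[0,0,-0.015,0,0,0],[0,-0.04,-0.015,0,0,0],[0,-0.08,-0.015,0,0,0],[0,-0.12,-0.015,0,0,0],[0,-0.12,-0.015,0,0,0]]]' 0.2
python3 - <<'E'
from h import *
a=np.radians(-51.2); Rt=toolR([0,0,-1],[np.cos(a),np.sin(a),0]); rows([.472,-.356,.20],Rt); print(r.get_state()['q'])
E
```

```text
clock: 26.83
tool_pos: [0.4982, 0.0066, 0.1419]
eef_rot: [-0.513, 0.481, -0.485, 0.519]
contact_force: [0.4, 0.8, -0.0]
opening: 0.359
row [0.3599, -0.0593, -0.0496] [-0.0028, 0.3056, -0.0021] n 9
row [0.3599, -0.0593, -0.0496] [-0.0025, -0.6944, 0.0033] n 18
[ 0.28633212  0.75003003 -0.64428253  2.0294632   0.79028619  0.61369976
 -0.83510731]
```

```bash
python3 -m handwheel '[[[0.36,-0.06,-0.05,0,0.3056,0],[0.36,-0.06,-0.05,0,0.3056,0],[0.36,-0.06,-0.05,0,0.3056,0],[0.36,-0.06,-0.05,0,0.3056,0],[0.36,-0.06,-0.05,0,0.3056,0],[0.36,-0.06,-0.05,0,0.3056,0],[0.36,-0.06,-0.05,0,0.3056,0],[0.36,-0.06,-0.05,0,0.3056,0],[0.36,-0.06,-0.05,0,0.3056,0],[0.36,-0.06,-0.05,0,0.3056,0],[0.36,-0.06,-0.05,0,0.3056,0],[0.36,-0.06,-0.05,0,0.3056,0]]]'
python3 -m handwheel '[[[0,0,0,0,0,0],[0,0,0,0,0,0],[0,0,0,0,0,0]]]'
python3 - <<'E'
from h import *
import pickle
k=get_calibration('wrist'); im=snapshot('wrist')[:,:,::-1].copy(); cv2.imwrite('pics/w9.png',im);pickle.dump(k,open('pics/w9.pkl','wb'))
s=r.get_state();print(s['q'],np.round(s['qd'],3))
E
```

```text
clock: 27.83
tool_pos: [0.4683, -0.3567, 0.1957]
eef_rot: [-0.235, 0.667, -0.667, 0.235]
contact_force: [-0.2, -0.4, -0.7]
opening: 0.599
clock: 28.08
tool_pos: [0.4685, -0.3559, 0.196]
eef_rot: [-0.236, 0.667, -0.666, 0.235]
contact_force: [-0.3, -0.2, 0.2]
opening: 0.6
[ 0.87371434  0.73566316 -0.53121472  1.711552    0.47992211  0.82880525
 -0.76697608] [ 0.005  0.001  0.003 -0.003 -0.001  0.001  0.002]
```

View pics/w9.png

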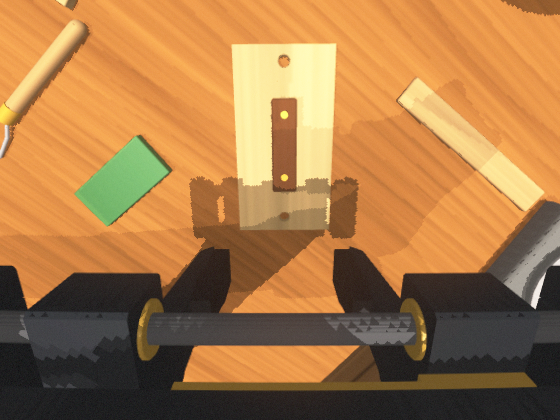

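The board is straight in view, with corners at (233,44), (336,43), (324,229), (241,230), holes at (284,61) and (284,216), and the batten between them.

Run:
```python
from h import *
import pickle
from scipy.optimize import least_squares
k=pickle.load(open('pics/w9.pkl','rb')); im=cv2.imread('pics/w9.png'); H,S,V=cv2.split(cv2.cvtColor(im,cv2.COLOR_BGR2HSV))
m=np.zeros(S.shape,np.uint8); a=(V<135)&(H<12); m[88:196,262:306]=a[88:196,262:306]
m=cv2.morphologyEx(m,cv2.MORPH_CLOSE,np.ones((5,5))); c=biggest(m)[0].reshape(-1,2); print('batten',c.min(0),c.max(0))
P=np.array([[-50,95,9],[50,95,9],[50,-95,9],[-50,-95,9],[0,80,9],[0,-80,9],[-12,45,33],[12,45,33],[12,-45,33],[-12,-45,33]])/1000
c=np.array([[233,44],[336,43],[324,229.5],[241,230],[284,61],[284.5,216],[272,98],[297,98],[296.5,191],[274,190]])
W=lambda v:np.c_[(R.from_euler('z',v[2]).apply(P))[:,:2]+v[:2],P[:,2]]
f=least_squares(lambda v:(w2p(k,W(v))-c).ravel(),[.503,-.331,np.radians(-51.2)],x_scale=[.01,.01,.05],loss='soft_l1')
v=f.x;print(v[:2],np.degrees(v[2]));print((w2p(k,W(v))-c).round(1).tolist())
Rt=toolR([0,0,-1],[np.cos(v[2]),np.sin(v[2]),0])
rows([v[0],v[1],.011],Rt)
```

```text
batten [273 184] [276 190]
[ 0.50343559 -0.33182973] -50.72047270001025
[[-1.0, -0.0], [0.5, 0.4], [5.1, -0.3], [-0.7, -0.5], [0.3, -0.5], [0.1, 0.8], [-0.4, -0.4], [0.5, -0.6], [0.2, 0.6], [-1.2, 1.7]]
row [-0.0428, 0.185, 0.0033] [0.0004, -0.0019, 0.0003] n 5
row [-0.0428, 0.185, 0.0033] [-0.0005, 0.9981, 0.0006] n 26
```

```bash
python3 -m handwheel '[[[-0.02,0.04,0.002,0,-0.002,0],[-0.0428,0.08,0.0033,0,-0.002,0],[-0.0428,0.12,0.0033,0,-0.002,0],[-0.0428,0.155,0.0033,0,-0.002,0],[-0.0428,0.172,0.0033,0,-0.002,0],[-0.0428,0.18,0.0033,0,-0.002,0],[-0.0428,0.183,0.0033,0,-0.002,0],[-0.0428,0.183,0.0033,0,-0.002,0],[-0.0428,0.183,0.0033,0,-0.002,0]]]'
python3 -m handwheel '[[[0,0,0,0,0,0],[0,0,0,0,0,0],[0,0,0,0,0,0],[0,0,0,0,0,0],[0,0,0,0,0,0],[0,0,0,0,0,0],[0,0,0,0,0,0]]]' -1 40
```

```text
clock: 28.88
tool_pos: [0.5042, -0.3337, 0.0145]
eef_rot: [0.237, -0.666, 0.667, -0.237]
contact_force: [-0.2, 0.1, 0.6]
opening: 0.603
clock: 29.47
tool_pos: [0.5031, -0.3332, 0.0134]
eef_rot: [-0.238, 0.666, -0.666, 0.237]
contact_force: [-1.1, 0.7, 5.3]
opening: 0.27
```

```bash
python3 -m handwheel '[[[0,-0.02,0,0,0,0],[0,-0.05,0,0,0,0],[0,-0.09,0,0,0,0],[0,-0.11,0,0,0,0],[0,-0.11,0,0,0,0],[0,-0.11,0,0,0,0]]]'
python3 - <<'E'
from h import *
rows(tgt(.015,-.001,.115),RJ)
E
```

```text
clock: 29.97
tool_pos: [0.5035, -0.3336, 0.1235]
eef_rot: [0.237, -0.666, 0.667, -0.237]
contact_force: [-0.8, 0.1, -1.7]
opening: 0.27
row [-0.2665, 0.0082, -0.2255] [-0.0002, -0.3037, 0.0003] n 9
row [-0.2665, 0.0082, -0.2255] [-0.0004, 0.6963, -0.0002] n 18
```

```bash
python3 -m handwheel '[[[-0.2665,0.005,-0.2255,0,-0.3037,0],[-0.2665,0.005,-0.2255,0,-0.3037,0],[-0.2665,0.005,-0.2255,0,-0.3037,0],[-0.2665,0.005,-0.2255,0,-0.3037,0],[-0.2665,0.005,-0.2255,0,-0.3037,0],[-0.2665,0.005,-0.2255,0,-0.3037,0],[-0.2665,0.005,-0.2255,0,-0.3037,0],[-0.2665,0.005,-0.2255,0,-0.3037,0],[-0.2665,0.005,-0.2255,0,-0.3037,0],[-0.2665,0.005,-0.2255,0,-0.3037,0],[-0.2665,0.005,-0.2255,0,-0.3037,0],[-0.2665,0.005,-0.2255,0,-0.3037,0]]]'
python3 -m handwheel '[[[0,0,0,0,0,0],[0,0,0,0,0,0],[0,0,0,0,0,0]]]'
python3 - <<'E'
from h import *
import pickle
injig(); rows(tgt(.015,-.001,.072),RJ)
k=get_calibration('wrist'); im=snapshot('wrist')[:,:,::-1].copy(); cv2.imwrite('pics/w10.png',im);pickle.dump(k,open('pics/w10.pkl','wb'))
p=w2p(k,[tgt(.015,.08,.054),tgt(.015,.08,.012)]);print('pin pred',p.round(1).tolist())
cv2.imwrite('pics/w10c.png',cv2.resize(im[0:250,150:420],None,fx=2.4,fy=2.4,interpolation=cv2.INTER_CUBIC))
E
```

```text
clock: 30.97
tool_pos: [0.5661, 0.008, 0.1161]
eef_rot: [0.518, -0.484, 0.483, -0.514]
contact_force: [-0.5, -0.1, -1.2]
opening: 0.272
clock: 31.22
tool_pos: [0.5671, 0.0085, 0.1176]
eef_rot: [0.517, -0.484, 0.483, -0.515]
contact_force: [0.5, 0.7, -1.5]
opening: 0.27
jig xyz [ 0.0143 -0.002   0.1176] rotvec err deg [-0.11  0.11 -0.04] f [ 0.5  0.7 -1.5] clk 31.2167
row [-0.001, 0.0456, 0.0007] [0.0006, -0.0006, 0.0002] n 2
row [-0.001, 0.0456, 0.0007] [-0.0004, 0.9994, 0.001] n 26
pin pred [[281.1, 100.1], [281.2, 101.6]]
```

View pics/w10c.png

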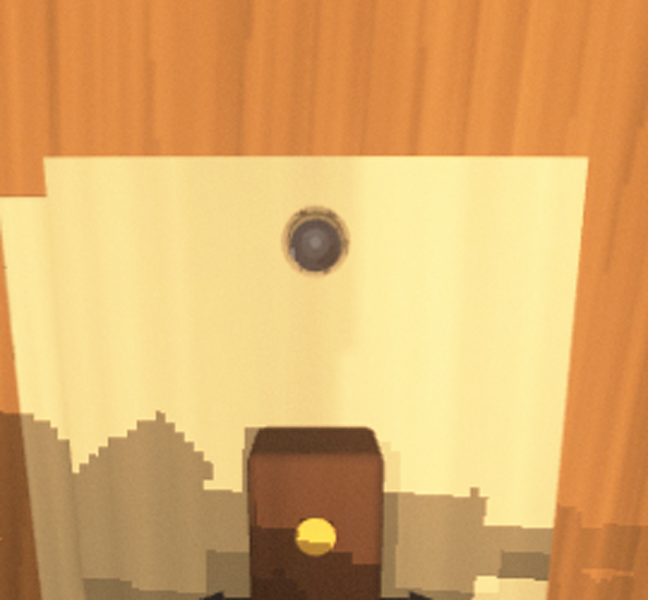

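The left pin shows almost centred through its hole (pin at crop (316,243), hole at (315,239)). Shift +0.6 mm along tool x and lower.

```bash
python3 -m handwheel '[[[0.0006,0.02,0.0003,0,0,0],[0.0006,0.04,0.0003,0,0,0],[0.0006,0.05,0.0003,0,0,0],[0.0006,0.053,0.0003,0,0,0],[0.0006,0.056,0.0003,0,0,0],[0.0006,0.058,0.0003,0,0,0],[0.0006,0.058,0.0003,0,0,0],[0.0006,0.058,0.0003,0,0,0]]]'
python3 -c "from h import *;injig()"
python3 -m handwheel '[[[0,0.003,0,0,0,0],[0,0.006,0,0,0,0],[0,0.009,0,0,0,0],[0,0.009,0,0,0,0]]]'
python3 -c "from h import *;injig()"
```

```text
clock: 31.93
tool_pos: [0.5681, 0.0095, 0.0605]
eef_rot: [0.517, -0.483, 0.483, -0.516]
contact_force: [-0.1, 0.2, -1.4]
opening: 0.27
jig xyz [ 0.0153 -0.001   0.0605] rotvec err deg [-0.01 -0.01  0.01] f [-0.1  0.2 -1.4] clk 31.9333
clock: 32.27
tool_pos: [0.5672, 0.0093, 0.0503]
eef_rot: [0.517, -0.483, 0.482, -0.516]
contact_force: [0.1, -0.9, -0.6]
opening: 0.265
jig xyz [ 0.0145 -0.0012  0.0503] rotvec err deg [-0.13 -0.02 -0.01] f [ 0.1 -0.9 -0.6] clk 32.2667
```

```bash
python3 -m handwheel '[[[0,0.003,0,0,0,0],[0,0.006,0,0,0,0],[0,0.006,0,0,0,0]]]'
python3 -m handwheel '[[[0,0.002,0,0,0,0],[0,0.003,0,0,0,0],[0,0.003,0,0,0,0]]]'
python3 -m handwheel '[[[0,0.001,0,0,0,0],[0,0.002,0,0,0,0],[0,0.002,0,0,0,0]]]'
python3 -c "from h import *;injig()"
```

```text
clock: 32.52
tool_pos: [0.5673, 0.0093, 0.0443]
eef_rot: [0.517, -0.483, 0.482, -0.516]
contact_force: [0.1, -0.1, -2.2]
opening: 0.266
clock: 32.77
tool_pos: [0.5675, 0.0094, 0.0416]
eef_rot: [0.517, -0.483, 0.483, -0.516]
contact_force: [-0.9, -0.1, -1.0]
opening: 0.272
clock: 33.02
tool_pos: [0.5675, 0.0094, 0.0397]
eef_rot: [0.517, -0.483, 0.483, -0.516]
contact_force: [0.2, -0.1, -2.2]
opening: 0.266
jig xyz [ 0.0148 -0.0011  0.0397] rotvec err deg [-0.09 -0.01 -0.  ] f [ 0.2 -0.1 -2.2] clk 33.0167
```

```bash
python3 -m handwheel '[[[0,0.001,0,0,0,0],[0,0.001,0,0,0,0]]]'
python3 -m handwheel '[[[0,0.001,0,0,0,0],[0,0.001,0,0,0,0]]]'
python3 -m handwheel '[[[0,0.001,0,0,0,0],[0,0.001,0,0,0,0]]]'
python3 -c "from h import *;injig()"
```

```text
clock: 33.18
tool_pos: [0.5676, 0.0094, 0.0394]
eef_rot: [0.517, -0.483, 0.483, -0.516]
contact_force: [-1.8, -0.9, 3.8]
opening: 0.269
clock: 33.35
tool_pos: [0.5676, 0.0094, 0.0394]
eef_rot: [0.517, -0.483, 0.483, -0.516]
contact_force: [-4.2, -1.2, 12.1]
opening: 0.27
clock: 33.52
tool_pos: [0.5676, 0.0094, 0.0394]
eef_rot: [0.517, -0.483, 0.483, -0.516]
contact_force: [-5.1, -2.5, 21.2]
opening: 0.268
jig xyz [ 0.0149 -0.0011  0.0394] rotvec err deg [-0.01 -0.02 -0.09] f [-5.2 -2.2 21.2] clk 33.5167
```

Seated at exactly the predicted height (TCP z 0.0394). I'll ease off the pressure, open and rise straight up.

```bash
python3 -m handwheel '[[[0,-0.0025,0,0,0,0],[0,-0.0025,0,0,0,0]]]'
python3 -m handwheel '[[[0,0,0,0,0,0],[0,0,0,0,0,0],[0,0,0,0,0,0],[0,0,0,0,0,0],[0,0,0,0,0,0]]]' 0.1
python3 -m handwheel '[[[0,-0.02,0,0,0,0],[0,-0.05,0,0,0,0],[0,-0.09,0,0,0,0],[0,-0.13,0,0,0,0],[0.03,-0.17,0,0,0,0],[0.06,-0.17,0,0,0,0],[0.06,-0.17,0,0,0,0],[0.06,-0.17,0,0,0,0],[0.06,-0.17,0,0,0,0]]]'
python3 - <<'E'
from h import *
k=get_calibration('wrist'); im=snapshot('wrist')[:,:,::-1].copy(); s=r.get_state(); print(s['clock'],s['contact_force'])
P=[tgt(.015+x,y,z) for x,y,z in [(-.05,.095,.035),(.05,.095,.035),(.05,-.095,.035),(-.05,-.095,.035),(-.012,.045,.059),(.012,.045,.059),(.012,-.045,.059),(-.012,-.045,.059)]]
for p in w2p(k,P): cv2.circle(im,tuple(int(round(a)) for a in p),2,(255,0,255),-1)
cv2.imwrite('pics/w11.png',im)
E
```

```text
clock: 33.68
tool_pos: [0.568, 0.0095, 0.04]
eef_rot: [0.517, -0.483, 0.483, -0.516]
contact_force: [0.4, -0.4, -2.5]
opening: 0.268
clock: 34.1
tool_pos: [0.5676, 0.0095, 0.0392]
eef_rot: [0.517, -0.483, 0.483, -0.516]
contact_force: [-0.5, -0.6, -0.4]
opening: 0.549
clock: 34.85
tool_pos: [0.5714, -0.0503, 0.209]
eef_rot: [0.517, -0.484, 0.482, -0.516]
contact_force: [-0.6, -0.2, -0.1]
opening: 0.551
34.9 [ 0.53263083  0.69013817 -0.3601426 ]
```

View pics/w11.png

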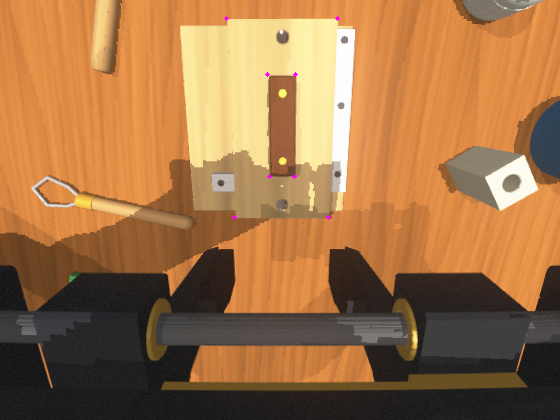

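The board sits on both pins at the predicted outline, with corner dots at (227,18), (337,18), (329,217) and (234,217) and both pins coming up through their holes. The robot is clear, so I'm handing in.

```bash
python3 -c "
from plant import job
print(job.finish_job())"
```

```text
the job is handed in; nothing more can be done
None
```

I handed the job in after about 35 s of robot time, and my checks found nothing out of place. `finish_job` gives no verdict, so the result itself is not confirmed.

- **Terracotta tile:** I gripped it on the slope, laid it in the jig pads up, and pushed it home against the far fence (13 N) and the side fence (5 N). The camera put its end at y ≈ 50 mm and its near edge at x ≈ 15 mm in the jig frame, which is its home position.
- **White tile:** I laid it alongside the same way and pushed it tight against the terracotta tile, stopping exactly where expected. Its end lined up with the terracotta tile to about 0.5 mm in the picture. I skipped the extra nudge on its end that I gave the terracotta tile.
- **Board:** I picked it up by the batten and threaded it over both pins with almost no side force. I lowered it until it met the tiles at the predicted height, then let go. The last picture shows it on both pins, matching the predicted outline, with the robot clear.

**Disagreement:** the tile heights fitted freely from the pictures came out 3–4 mm lower than the rack's dimensions imply. I used the given dimensions, and contact on the jig base fitted them for the terracotta tile. For the white tile, contact came about 2 mm lower than for the terracotta one, consistent with a slightly different grip depth.

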